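Load, cap and start a spring-loaded power-module magazine

TASK

Load every power module lying on the bench into the upright spring-loaded magazine, pushing each one down against the spring until it snaps under the catches, flat on the one before. Then put the grey cap on the magazine and press it down until both side clips snap over it and it sits fully home, and only then press the start button right down. Leave the other things on the bench where they are.

Things in the scene. Friction and masses are not known exactly. Their poses are not given: they have to be found in the camera images.
- magazine: fixed upright magazine, origin: centre of its underside on the bench, z up, x along the modules' length, y across. Base 130 (x) x 90 x 10 mm. Column 120 mm high, open at the top, inside 62 (x) x 40 mm: end walls at x = 31 to 42 mm, corner lips at x = 22 to 31, y = 20 to 26 mm. Between the lips each long side is open over the full height, 44 mm wide: fingers may pass down there
- mouth (a point): centre of the magazine's mouth, in the plane of its rim 120 mm above the bench; axes as the magazine's. A module goes in with its x along the magazine's x, either way round. Let go in the mouth it rests on the catches' slopes, its underside about 105 to 109 mm above the bench
- catches (a point): point on the column's axis level with the flat undersides of the two black sprung catches (102 mm above the bench), one in each end wall, 20 mm wide, sloping from the wall at z = 112 mm to x = 25.5 mm at z = 104. Push a module's middle until its top is 2 to 3 mm below this point: the catches snap back over it; let go, the spring holds it up against them: underside at 86 mm (latched)
- follower (a joint): how far the spring follower in the column is pressed down, m: 0 empty, its white plate then 0.5 mm under the catches' undersides; about 0.0155 with one module latched, 0.016 more for each further one; end stop 0.088. Spring 180 N/m, 3 N at 0. With the catches, pushing takes about 7 N for the first module, rising to about 18 N for the fifth
- clips (a point): point on the axis level with the flat undersides of the two black sprung cap clips (126.4 mm above the bench). They sit in posts outside the end walls (inner faces x = 42 mm, outer 50 mm, 28 mm wide, tops 146 mm above the bench) and slope from x = 42 mm at z = 136.4 to x = 36.5 mm at z = 128.4
- module1: power converter module: a solid black brick 58 (its x) x 36 (its y) x 16 mm with a flat aluminium plate as its top, 70 g; origin: centre of its underside, z up. Lies flat on the bench at any slant. Looks the same turned by half a turn. May be absent in a run.
- module2: power converter module: a solid black brick 58 (its x) x 36 (its y) x 16 mm with a flat aluminium plate as its top, 70 g; origin: centre of its underside, z up. Lies flat on the bench at any slant. Looks the same turned by half a turn. May be absent in a run.
- module3: power converter module: a solid black brick 58 (its x) x 36 (its y) x 16 mm with a flat aluminium plate as its top, 70 g; origin: centre of its underside, z up. Lies flat on the bench at any slant. Looks the same turned by half a turn. May be absent in a run.
- module4: power converter module: a solid black brick 58 (its x) x 36 (its y) x 16 mm with a flat aluminium plate as its top, 70 g; origin: centre of its underside, z up. Lies flat on the bench at any slant. Looks the same turned by half a turn. May be absent in a run.
- module5: power converter module: a solid black brick 58 (its x) x 36 (its y) x 16 mm with a flat aluminium plate as its top, 70 g; origin: centre of its underside, z up. Lies flat on the bench at any slant. Looks the same turned by half a turn. May be absent in a run.
- cap: grey magazine cap, 120 g, origin: centre of its underside, z up; stands on the bench on its tongue. From below: tongue 48 (x) x 34 (y) x 14 mm, goes into the mouth; plate 81 x 44 x 6 mm (z = 14 to 20 mm), comes to rest on the rim under the clips; black grip block 30 (x) x 14 (y) x 24 mm (z = 20 to 44 mm), to pinch across y
- cap_top (a point): centre of the top of the cap's grip block, 44 mm above the cap's origin; axes as the cap's. The cap fits with its x along the magazine's x, either way round. Let go over the mouth it rests on the clips' slopes with its origin about 115 to 119 mm above the bench; pressing here with about 10 N snaps it home: origin 106 mm, this point 150 mm above the bench
- startbox: fixed beige control box 75 x 75 x 45 mm with the start button in the middle of its top; origin: centre of its underside
- start_top (a point): centre of the top of the green start button (26 mm across, moves straight down)
- start (a joint): start button, m: 0 released, 0.006 fully down; springs back; 5 N fully down
- heatsink: bystander: finned aluminium block 40 x 40 x 24 mm, origin under its centre; leave alone
- tape: bystander: cardboard-coloured tape roll 68 mm across, 19 mm high, origin under its centre; leave alone
- screwdriver: bystander: screwdriver lying on the bench near the robot; leave alone
- jar: bystander: clear jar 54 mm across, 60 mm high, beyond the magazine; leave alone
- meter: bystander: yellow hand meter 75 x 130 x 32 mm lying flat; leave alone
- terminal: bystander: white terminal block 35 x 22 x 18 mm near the modules; leave alone
Mind the look-alikes: they are no part of the job. Leave any orange or purple look-alike of the module3 alone.

How it is judged:
By the outcome, as a careful person would: the job done as asked, in the order asked, and still so for the second after the job is handed in, with the robot touching nothing.
Of module1, module2, module3, module4, module5 only 3 to 5 are there at a start; the rules pass over those that are not, and their reading is None.
At some moment in a run one of module1, module2, module3, module4, module5, cap may be knocked a few centimetres aside while the robot is not near it.
It also fails if it takes over 210 s, if anything falls off the work surface, if the arm or the gripper's body presses on something with over 40 N, if the wrist force passes 120 N, or if a joint passes its speed limit or range.

ROBOT

A 6-joint arm with a two-finger parallel gripper is mounted at the origin on the work surface. World frame = base frame: x ahead of the robot, y to its left, z up, the work surface at z = 0. Lengths are in mm, angles in rad, forces in N, time in s.
With the tool pointing down it reaches from about 375 to 925 mm from the base axis. Payload 5.7 kg.
Tool frame: the origin (TCP) lies midway between the tips of the shut fingers; the grasp point (between the pads) lies 19 mm behind it (r.grasp_offset is the distance from the TCP to the grasp point, in mm); z points along the fingers, y is the direction in which the jaws open and shut (so a half turn about z gives the same grasp; the last joint's range is limited). The gripper opens to 88 mm and grips with 3 to 60 N. Pads are 20 mm wide; open, the fingers measure 115 mm over their backs; the gripper's body (75 mm by 178 mm) begins 61 mm behind the grasp point.
Start: joints at [1.132, 0.359, 1.51, -0, 1.272, -0.115], TCP at [190.895, 568.789, 222.623] pointing down, gripper open.
Joint ranges: [-2.97, 2.97], [-1.01, 2.36], [0.21, 2.38], [-0.96, 4.11], [0.2, 2.71], [-2.98, 2.98]. Speed limits (rad/s): [2.39, 2.39, 3.14, 3.14, 3.14, 3.14].

INTERFACE

Orientations are given as a unit quaternion [w, x, y, z].
In Python, from rig import r gives the robot as it stands.
- The arm moves only by the tool play_rows, never from a script. Its argument "targets" is a list of rows, each a list of 3 entries, a list of its own where there are three numbers: the opening, from 0 (shut) to 1 (fully open), then the shift along the world's x, y, z in units of 30 mm (1.0 is 30 mm), then the turn about the world's z in units of 5 degrees (1.0 is 5 degrees). A call has 1 to 5 rows; each row is the pose to reach, as a shift and turn from the pose commanded when the call began; what a row does not reach only later rows make up. A row lasts 1/10 s, in which the tool goes at most 50 mm and 8.59 degrees, less where a joint would pass 70% of its speed; a pose out of reach is approached as far as the arm can. A call with a gripper value outside its range is refused whole. The fingers move at their own pace and stop on an object; "newtons" is the grip in N (left out, the last holds). Time passes only in rows, so rows that repeat a pose let the fingers close. It gives the time, the measured TCP pose, the force and the opening at its end, in the units of the state.
- r.read_state(): the state, without advancing time (a new reading comes with each control period).
- r.get_image(name): name is "side" or "top"; returns a dict with "pixels" (384x512x3 uint8, red, green, blue), "intrinsics" (3x3 intrinsics, pixels), "k1" (the pictures are not rectified: a ray, as slopes to the right and down, at radius r is drawn at 1 + k1 r^2 times it, then the intrinsics apply), "eye" and "rotation" of the camera in the world. Camera axes: x right, y up, looking along -z (the intrinsics and any distortion apply to the point x, -y, -z); pixel columns grow to the right and rows downward; lengths in mm; the calibration is good to about 2 mm. A picture is of the moment at which its call begins. There is no depth.
- r.finish_job(): hands the job in, once; it reports no verdict.
The state is a dict: "clock": time; "q": joint angles; "joint_velocities": joint speeds; "joint_torque": joint torques, N m; "ee_pos": TCP position; "ee_rot": TCP orientation; "wrist_force": force on the tool from outside, world axes, zero at the start; "moment": the same for the moment, N m; "gripper_width": opening from 0.0 (shut) to 1.0 (fully open).
Only numpy, scipy, OpenCV 4.12 (cv2) and the standard library are available. Lean on these libraries where they do the work, as an engineer would, in place of code of your own. Each camera call takes 0.05 s, during which the arm holds its last target.

## Working session

There is one attempt and no reset: what is moved stays moved. The work goes in short steps, Python scripts to look and compute and a tool call to move; the robot and the scene stay as the last step left them, time stands still between calls to the robot, and variables do not carry over. Pictures are saved under pics/ and viewed, and the job is handed in when it is done.

Besides the shell and the picture viewer there is one more tool, called as a command line: name --argument value ..., lists and objects as JSON in quotes. play_rows: Moves the arm, as the interface text tells. Its arguments: {"type":"object","properties":{"targets":{"type":"array","items":{"type":"array"}},"newtons":{"type":"number"}},"required":["targets"]}

```bash
ls; mkdir -p pics; python3 - <<'E'
from rig import r
import cv2,json
for n in("side","top"):
    d=r.get_image(n)
    cv2.imwrite(f"pics/{n}0.png",cv2.resize(d["pixels"][:,:,::-1],(768,576),interpolation=cv2.INTER_CUBIC))
    cv2.imwrite(f"pics/{n}0_raw.png",d["pixels"][:,:,::-1])
    print(n,d["intrinsics"],d["k1"],d["eye"],d["rotation"])
print(r.read_state(),r.grasp_offset)
E
```

```text
pics
side [[398.49658363   0.         257.15316431]
 [  0.         398.49658363 185.15697756]
 [  0.           0.           1.        ]] -0.06443164753028009 [ 110.10968077 -608.42078898  828.90179745] [ 0.86668119  0.36047482 -0.12683582 -0.32067786]
top [[488.04919685   0.         259.14078502]
 [  0.         488.04919685 201.88858587]
 [  0.           0.           1.        ]] -0.01883942653262847 [ 468.21700696  -80.37069223 1386.39391497] [-0.69589749 -0.03931805  0.02332468  0.71668454]
{'clock': 0.1, 'q': array([ 1.13189922e+00,  3.59425264e-01,  1.51128367e+00, -1.49683079e-05,
        1.27251279e+00, -1.15128504e-01]), 'joint_velocities': array([-0.00062373, -0.00124919, -0.00145575, -0.00044301,  0.00146738,
       -0.00026919]), 'joint_torque': array([-5.95474412e-04, -5.16359210e+01, -2.71406436e+01,  6.75515179e-02,
        2.79047055e-02, -1.59693195e-05]), 'ee_pos': array([190.65461208, 568.26448049, 221.91367349]), 'ee_rot': array([-2.15882891e-04,  1.61175924e-01,  9.86925356e-01, -7.85438791e-04]), 'wrist_force': array([-0.08419839,  0.27811698,  0.07100053]), 'moment': array([-0.00023625,  0.03716127, -0.08830752]), 'gripper_width': 0.999512437356409} 18.700000000000003
```

View pics/side0.png

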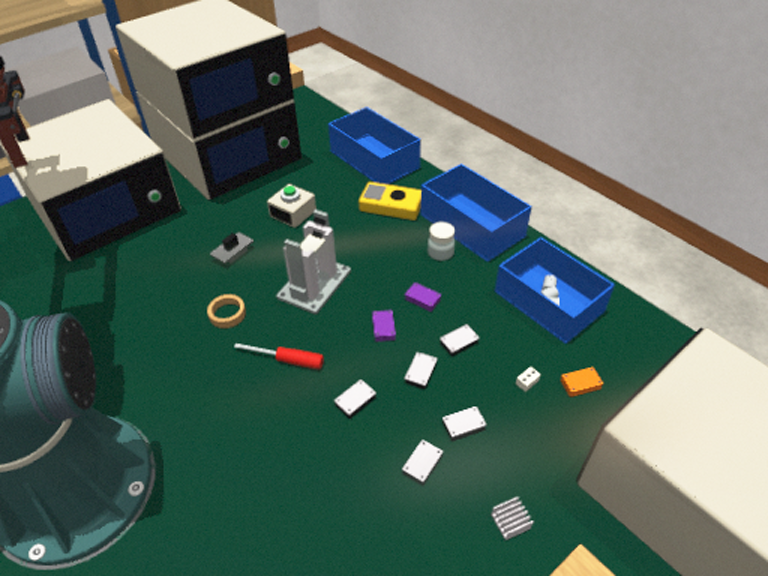

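View pics/top0.png

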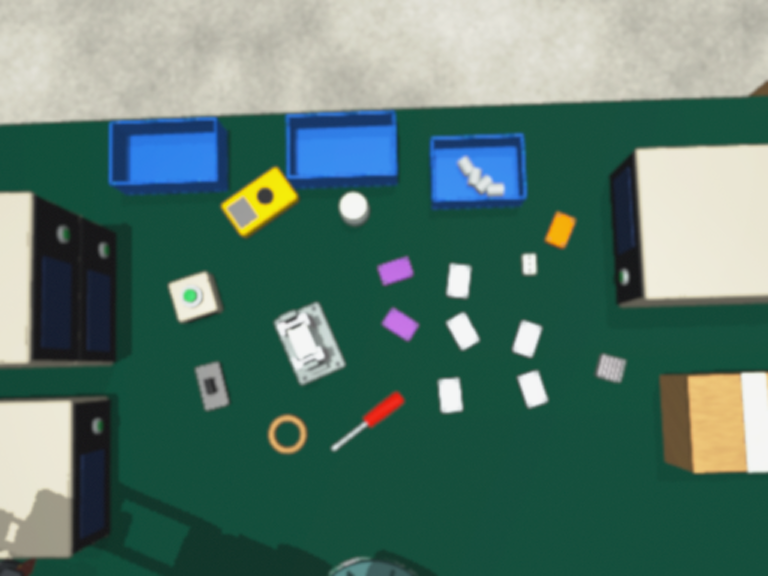

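```bash
cat > h.py <<'E'
import numpy as np,cv2
from scipy.spatial.transform import Rotation as R
def rays(d,px):
    K=np.array(d["intrinsics"]);u=cv2.undistortPoints(np.array(px,float).reshape(-1,1,2),K,np.array([d["k1"],0,0,0])).reshape(-1,2)
    w,x,y,z=d["rotation"];M=R.from_quat([x,y,z,w]).as_matrix()
    v=np.c_[u[:,0],-u[:,1],-np.ones(len(u))]@M.T
    return np.array(d["eye"]),v/np.linalg.norm(v,axis=1)[:,None]
def onplane(d,px,z):
    e,v=rays(d,px);return e+v*((z-e[2])/v[:,2])[:,None]
def proj(d,P):
    w,x,y,z=d["rotation"];M=R.from_quat([x,y,z,w]).as_matrix()
    c=(np.atleast_2d(P)-np.array(d["eye"]))@M;c=c*[1,-1,-1]
    return cv2.projectPoints(c,np.zeros(3),np.zeros(3),np.array(d["intrinsics"]),np.array([d["k1"],0,0,0]))[0].reshape(-1,2)
def tri(d1,p1,d2,p2):
    e1,v1=rays(d1,[p1]);e2,v2=rays(d2,[p2]);v1=v1[0];v2=v2[0]
    t=np.linalg.lstsq(np.c_[v1,-v2],e2-e1,rcond=None)[0]
    a=e1+t[0]*v1;b=e2+t[1]*v2
    return (a+b)/2,np.linalg.norm(a-b)
def whites(d,amin=150,amax=800):
    im=d["pixels"];hsv=cv2.cvtColor(im,cv2.COLOR_RGB2HSV)
    m=((hsv[:,:,1]<60)&(hsv[:,:,2]>150)).astype(np.uint8)
    out=[]
    for c in cv2.findContours(m,cv2.RETR_EXTERNAL,cv2.CHAIN_APPROX_NONE)[0]:
        a=cv2.contourArea(c)
        if amin<a<amax:
            mo=cv2.moments(c);out.append(((mo['m10']/mo['m00'],mo['m01']/mo['m00']),a,cv2.minAreaRect(c),c))
    return out
def crop(d,x0,y0,x1,y1,s,name):
    cv2.imwrite(name,cv2.resize(np.ascontiguousarray(d["pixels"][y0:y1,x0:x1,::-1]),None,fx=s,fy=s,interpolation=cv2.INTER_CUBIC))
E
python3 - <<'E'
from rig import r
from h import *
import pickle
t=r.get_image("top");s=r.get_image("side");pickle.dump((t,s),open("im0.pkl","wb"))
crop(t,160,180,260,280,7,"pics/magt.png")
crop(s,170,110,250,220,6,"pics/mags.png")
crop(t,100,160,180,290,5,"pics/capt.png")
W=whites(t);S=whites(s)
for c,a,rc,_ in W:
    P=onplane(t,[c],16)[0]; q=proj(s,P)[0]
    b=min(S,key=lambda k:np.hypot(*(np.array(k[0])-q)))
    X,e=tri(t,c,s,b[0])
    bp=onplane(t,cv2.boxPoints(rc),16)[:,:2];l=[np.linalg.norm(bp[i]-bp[i-1]) for i in range(4)]
    i=int(np.argmax(l));ang=np.degrees(np.arctan2(*(bp[i]-bp[i-1])[::-1]))%180
    print(np.round(c),a,P.round(1),'tri',X.round(1),round(e,1),b[1],np.round(l,1),round(ang,1))
E
```

```text
[300. 263.] 289.0 [ 416.3 -159.5   16. ] tri [ 415.5 -158.6   19.4] 2.3 298.5 [62.5 40.5 62.4 40.3] 3.8
[355. 259.] 289.0 [ 423.3 -312.5   16. ] tri [ 422.4 -311.2   18.8] 2.6 377.0 [61.8 39.7 61.8 39.6] 15.9
[142. 257.] 189.5 [443.8 283.6  16. ] tri [491.6 208.3 167.8] 112.5 243.5 [75.7 39.1 75.7 38.9] 13.8
[407. 245.] 184.0 [ 457.4 -458.7   16. ] tri [ 413.6 -388.5  163.6] 106.5 377.0 [42.8 39.3 42.8 39.2] 74.2
[351. 225.] 284.0 [ 516.5 -306.    16. ] tri [ 515.6 -304.7   19.5] 2.2 315.0 [40.3 61.3 40.5 61.2] 159.2
[308. 220.] 283.0 [ 534.3 -187.1   16. ] tri [ 533.4 -186.3   18.8] 1.8 261.5 [62.5 40.3 62.5 40.1] 24.4
[128. 197.] 683.0 [614.6 320.8  16. ] tri [611.9 313.8  40.2] 0.4 243.5 [77.9 78.4 77.8 78. ] 105.6
[306. 187.] 276.5 [ 629.6 -183.2   16. ] tri [ 628.4 -182.3   19. ] 2.0 233.0 [40.3 61.9 40.5 61.8] 171.7
[161. 141.] 160.5 [773.7 225.2  16. ] tri [675.4 244.6  79.2] 180.0 243.5 [44.1 34.7 44.1 34.6] 34.2
[235. 137.] 261.0 [778.5  12.3  16. ] tri [ 874.7   33.3 -378.9] 17.6 233.0 [52.3 51.6 52.3 51.4] 178.7
[319. 119.] 256.0 [ 822.4 -229.7   16. ] tri [ 752.6 -186.8  -33. ] 184.0 233.0 [102.   36.5 102.2  36.3] 49.2
```

View pics/magt.png

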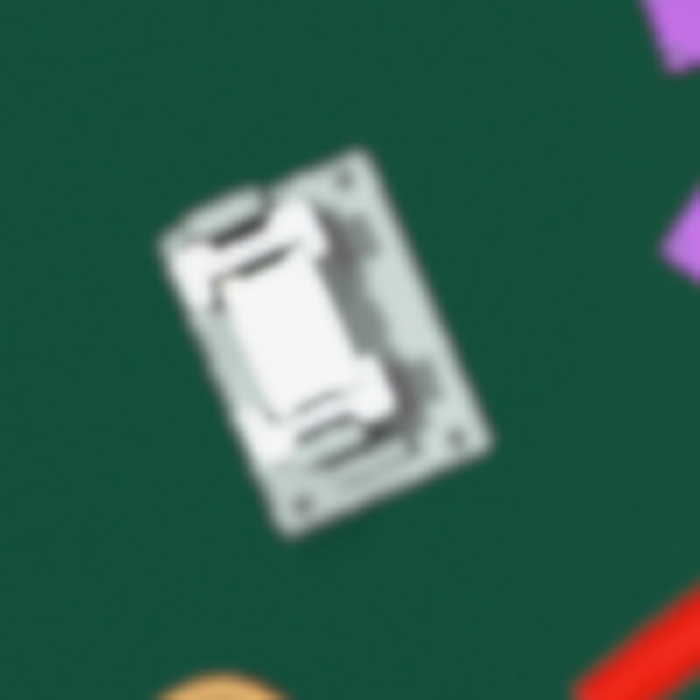

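View pics/mags.png

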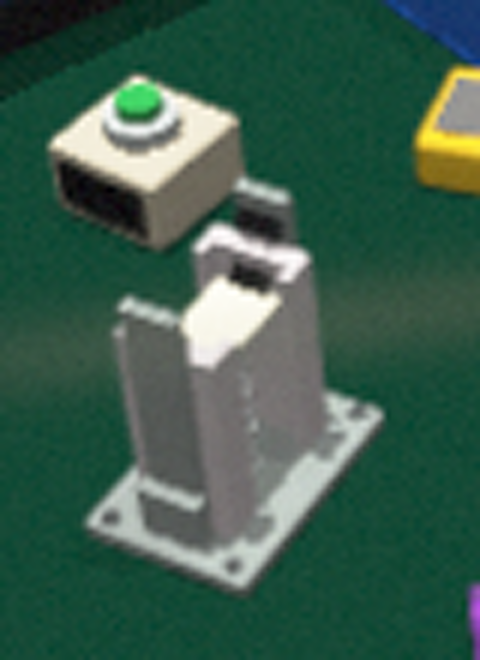

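View pics/capt.png

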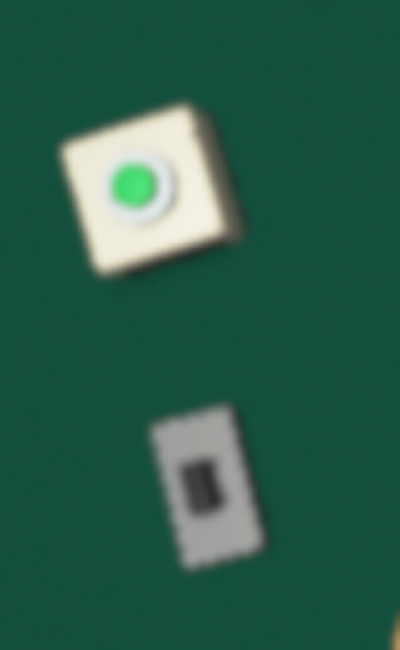

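```bash
cat >> h.py <<'E'
def lineq(d,mask,quad,tol=2.0,lo=.15,hi=.85):
    """fit lines to mask contour near each edge of hand quad, return refined corners"""
    pts=np.vstack([c[:,0] for c in cv2.findContours(mask,cv2.RETR_EXTERNAL,cv2.CHAIN_APPROX_NONE)[0]]).astype(np.float32)
    L=[];quad=np.array(quad,float)
    for i in range(4):
        a,b=quad[i],quad[(i+1)%4];u=(b-a)/np.linalg.norm(b-a);n=np.array([-u[1],u[0]])
        s=(pts-a)@u/np.linalg.norm(b-a);e=np.abs((pts-a)@n)
        q=pts[(s>lo)&(s<hi)&(e<tol)]
        L.append(cv2.fitLine(q,cv2.DIST_HUBER,0,.01,.01).ravel() if len(q)>4 else np.r_[u,a])
    out=[]
    for i in range(4):
        l1,l2=L[i-1],L[i]
        t=np.linalg.solve(np.c_[l1[:2],-l2[:2]],l2[2:]-l1[2:]);out.append(l1[2:]+t[0]*l1[:2])
    return np.array(out)
E
python3 - <<'E'
from h import *
import pickle
t,s=pickle.load(open("im0.pkl","rb"))
f=lambda p,k,o:(np.array(p,float)+.5)/k-.5+np.array(o)
def rep(n,c,ang=None):
    l=[np.linalg.norm(c[i]-c[i-1]) for i in range(4)]
    i=int(np.argmax(l));u=(c[i]-c[i-1]);j=(i+2)%4;u2=-(c[j]-c[j-1]);
    print(n,'ctr',c.mean(0).round(1),'sides',np.round(l,1),'ang',[round(float(np.degrees(np.arctan2(v[1],v[0]))%180),1) for v in(u,u2)])
hsv=cv2.cvtColor(t["pixels"],cv2.COLOR_RGB2HSV)
m=((hsv[:,:,1]<90)).astype(np.uint8)
q=f([(365,150),(495,442),(285,540),(158,243)],7,(160,180))
c=lineq(t,m,q); print(q.round(1).tolist(),c.round(1).tolist())
# contour passes pixel centres inside: expand half pixel ignored
rep('base top z10',onplane(t,c,10)); rep('hand',onplane(t,q,10))
rim=f([(398,410),(262,462),(178,250),(308,198)],7,(160,180))
rep('rim z120',onplane(t,rim,120))
# side
B=onplane(t,c,10);print('side pred', ((proj(s,B)-[170,110]+.5)*6-.5).round().tolist())
sb=f([(88,522),(245,588),(383,412)],6,(170,110))
print('side base', onplane(s,sb,10).round(1).tolist(),'top base',B.round(1).tolist())
# triangulate base corners
for p in sb:
    k=np.argmin(np.linalg.norm(proj(s,B)-p,axis=1)); X,e=tri(t,c[k],s,p); print('tri',X.round(1),round(e,1))
for z in(120,146):print(z)
# cap: plate 
q=f([(150,424),(232,404),(266,548),(187,571)],5,(100,160))
gm=((hsv[:,:,1]<90)).astype(np.uint8)
c=lineq(t,gm,q);print(q.tolist(),c.tolist());rep('cap z20',onplane(t,c,20))
g=f([(180,464),(213,458),(225,508),(192,516)],5,(100,160));rep('grip z44',onplane(t,g,44))
# button
gr=lambda d:(lambda h:((h[:,:,0]>50)&(h[:,:,0]<75)&(h[:,:,1]>120)&(h[:,:,2]>150)).astype(np.uint8))(cv2.cvtColor(d["pixels"],cv2.COLOR_RGB2HSV))
def big(m,roi):
    z=np.zeros_like(m);x0,y0,x1,y1=roi;z[y0:y1,x0:x1]=m[y0:y1,x0:x1];mo=cv2.moments(z,True);return mo['m10']/mo['m00'],mo['m01']/mo['m00'],mo['m00']
a=big(gr(t),(110,180,150,215));b=big(gr(s),(180,115,205,135));print(a,b,tri(t,a[:2],s,b[:2]))
E
```

```text
[[211.7, 201.0], [230.3, 242.7], [200.3, 256.7], [182.1, 214.3]] [[211.89999389648438, 200.5], [231.0, 243.5], [199.8000030517578, 257.29998779296875], [180.6999969482422, 212.39999389648438]]
base top z10 ctr [520.6 101.9  10. ] sides [ 94.9 133.5  95.9 138.4] ang [22.2, 22.7]
hand ctr [519.8 101.2  10. ] sides [ 91.9 129.6  93.1 130.8] ang [22.2, 22.7]
rim z120 ctr [521.1 101.2 120. ] sides [86.  53.9 85.1 52.2] ang [21.9, 20.7]
side pred [[392.0, 416.0], [250.0, 598.0], [77.0, 529.0], [234.0, 352.0]]
side base [[446.1, 121.0, 10.0], [478.1, 38.2, 10.0], [597.5, 88.3, 10.0]] top base [[599.1, 83.2, 10.0], [476.0, 31.6, 10.0], [439.5, 120.3, 10.0], [567.7, 172.7, 10.0]]
tri [441.9 118.3  14.8] 5.3
tri [475.2  31.4  18. ] 1.7
tri [597.   83.9  13.8] 4.2
120
146
[[129.6, 244.4], [146.0, 240.4], [152.8, 269.2], [137.0, 273.8]] [[128.7398681640625, 244.2483367919922], [145.75814819335938, 240.31394958496094], [153.40200805664062, 269.03955078125], [136.64515686035156, 274.2947692871094]]
cap z20 ctr [445.3 284.   20. ] sides [87.1 49.3 83.3 49.2] ang [14.5, 14.5]
grip z44 ctr [445.9 280.5  44. ] sides [29.4 18.6 28.3 18.7] ang [12.7, 13.1]
(126.07142857142857, 196.8095238095238, 42.0) (192.42857142857142, 126.10714285714286, 28.0) (array([610.36679343, 311.2277562 ,  69.77058052]), np.float64(0.7215184738947195))
```

Five white plates (3 × 2 group) are the modules, at top-view pixels (300,263), (355,259), (351,225), (308,220) and (306,187). The purple and orange bricks are look-alikes, the small one at (352,176) is the terminal and (407,245) is the heatsink. The cap is at (141,257), the magazine near (206,228), the button at (126,197). I'll move toward the module at (534,-187).

play_rows --targets '[[1, [2.85, -6.3, 0], 2.15], [1, [2.85, -6.3, 0], 2.15], [1, [2.85, -6.3, 0], 2.15], [1, [2.85, -6.3, 0], 2.15], [1, [2.85, -6.3, 0], 2.15]]' --newtons 50

```text
clock: 0.7
ee_pos: [277.1, 375.3, 222.3]
ee_rot: [-0.0, 0.07, 0.998, -0.001]
wrist_force: [0.0, 0.2, 0.5]
gripper_width: 0.998
```

play_rows --targets '[[1, [2.85, -6.3, 0], 2.15], [1, [2.85, -6.3, 0], 2.15], [1, [2.85, -6.3, 0], 2.15], [1, [2.85, -6.3, 0], 2.15], [1, [2.85, -6.3, 0], 2.15]]'

```text
clock: 1.2
ee_pos: [363.5, 187.9, 222.8]
ee_rot: [0.001, -0.024, 1.0, -0.0]
wrist_force: [-0.5, 0.5, -0.1]
gripper_width: 0.999
```

play_rows --targets '[[1, [2.85, -6.3, 0], 2.15], [1, [2.85, -6.3, 0], 2.15], [1, [2.85, -6.3, 0], 2.15], [1, [2.85, -6.3, 0], 2.15], [1, [2.85, -6.3, 0], 2.15]]'

```text
clock: 1.7
ee_pos: [450.1, -1.6, 223.0]
ee_rot: [0.001, -0.118, 0.993, -0.001]
wrist_force: [-0.4, 0.4, -0.4]
gripper_width: 0.998
```

```bash
cat >> h.py <<'E'
def yaw(st):
    w,x,y,z=st["ee_rot"];v=R.from_quat([x,y,z,w]).as_matrix()[:,1];return np.degrees(np.arctan2(v[1],v[0]))%180
def show(r):
    st=r.read_state();print('t',round(st["clock"],2),'tcp',st["ee_pos"].round(1),'yaw',round(yaw(st),1),'F',st["wrist_force"].round(1),'M',st["moment"].round(2),'g',round(st["gripper_width"],3),'q',st["q"].round(2));return st
E
python3 - <<'E'
from rig import r
from h import *
show(r);s=r.get_image("side");t=r.get_image("top")
crop(s,0,0,512,384,1.5,"pics/s1.png");crop(t,0,0,512,384,1.5,"pics/t1.png")
E
```

```text
t 1.7 tcp [450.1  -1.6 223. ] yaw 103.5 F [-0.4  0.4 -0.4] M [ 0.04 -0.03  0.01] g 0.998 q [-0.16  0.14  1.82 -0.    1.18 -1.96]
```

View pics/s1.png

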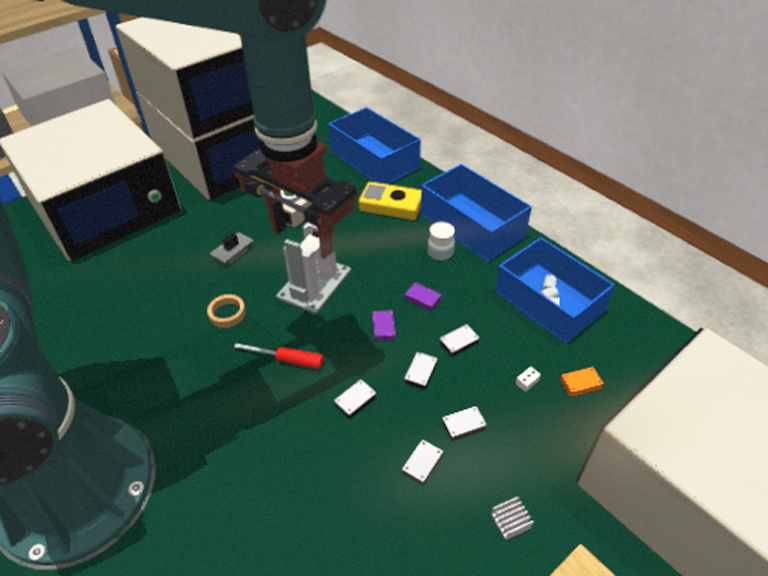

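View pics/t1.png

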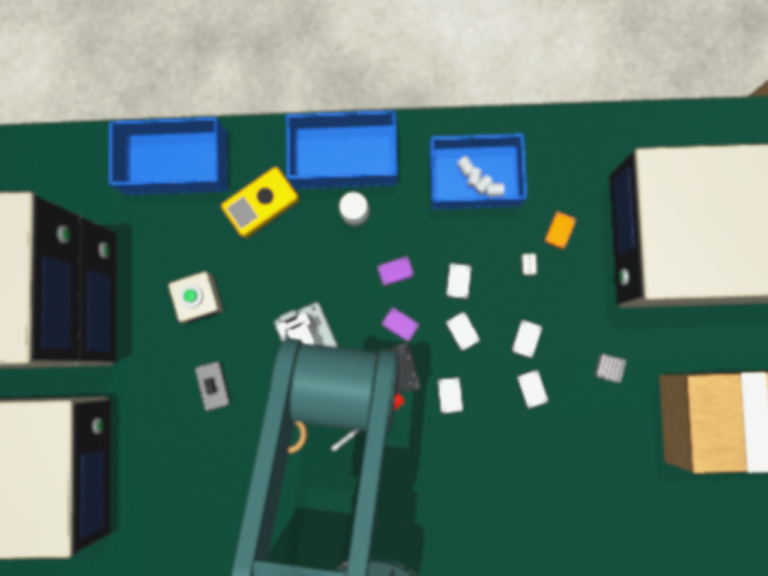

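play_rows --targets '[[1, [2.85, -6.2, 0], 2.2], [1, [2.85, -6.2, -1], 2.2], [1, [2.85, -6.2, -2], 2.2], [1, [2.85, -6.2, -4], 2.2], [1, [2.85, -6.2, -5], 2.2]]'

```text
clock: 2.3
ee_pos: [529.4, -171.6, 106.0]
ee_rot: [0.002, -0.214, 0.977, -0.001]
wrist_force: [1.5, 0.2, -0.4]
gripper_width: 1.001
```

play_rows --targets '[[1, [0, 0, 0], 0], [1, [0, 0, 0], 0], [1, [0, 0, 0], 0]]'

```text
clock: 2.6
ee_pos: [527.4, -169.3, 107.9]
ee_rot: [0.001, -0.214, 0.977, -0.0]
wrist_force: [0.2, 0.8, 0.1]
gripper_width: 0.999
```

```bash
python3 - <<'E'
from rig import r
from h import *
show(r);s=r.get_image("side")
crop(s,220,130,380,270,5,"pics/s2.png")
E
```

```text
t 2.6 tcp [ 527.4 -169.3  107.9] yaw 114.8 F [0.2 0.8 0.1] M [ 0.01 -0.    0.01] g 0.999 q [-0.44  0.42  1.74  0.    0.98 -2.44]
```

View pics/s2.png

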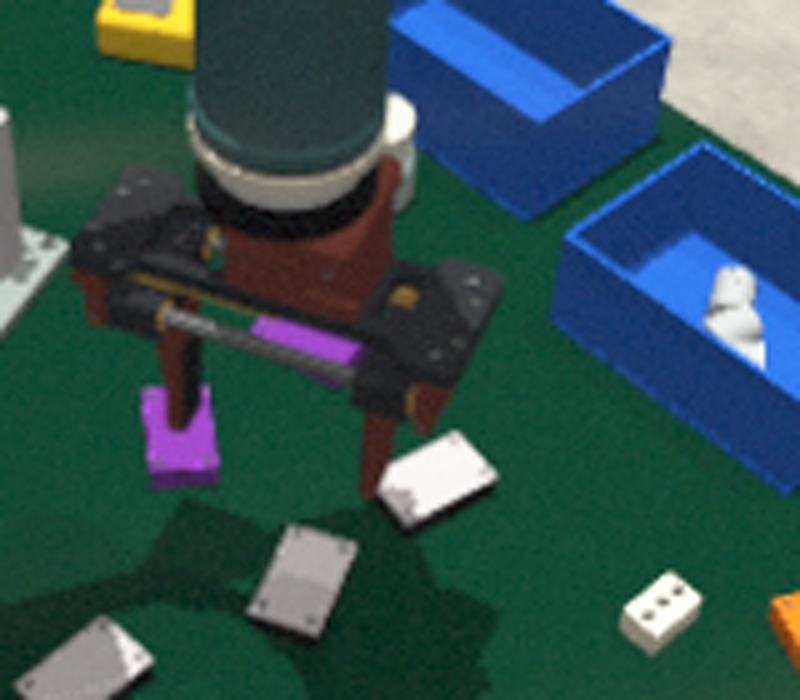

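```bash
python3 - <<'E'
from rig import r
from h import *
st=show(r);s=r.get_image("side")
p=st["ee_pos"];a=np.radians(yaw(st));u=np.array([np.cos(a),np.sin(a),0]);x=np.array([u[1],-u[0],0])
im=np.ascontiguousarray(cv2.resize(s["pixels"][170:240,240:310,::-1],None,fx=10,fy=10,interpolation=cv2.INTER_CUBIC))
for k in(44,57.5,-44,-57.5):
  for j in(-10,10):
    q=proj(s,p+u*k+x*j)[0];print(k,j,q.round(1));c=tuple(int(v) for v in ((q-[240,170]+.5)*10-.5));cv2.circle(im,c,3,(0,255,255),-1)
cv2.imwrite("pics/tips.png",im)
E
```

```text
t 2.65 tcp [ 527.7 -169.6  108.4] yaw 114.8 F [-0.1  0.1 -0. ] M [ 0.04 -0.02  0.03] g 1.001 q [-0.44  0.42  1.74  0.    0.98 -2.44]
44 -10 [256.4 216.4]
44 10 [259.9 210.6]
57.5 -10 [251.3 214.6]
57.5 10 [254.8 208.9]
-44 -10 [291.  228.4]
-44 10 [294.2 222.3]
-57.5 -10 [296.5 230.3]
-57.5 10 [299.6 224.1]
```

View pics/tips.png

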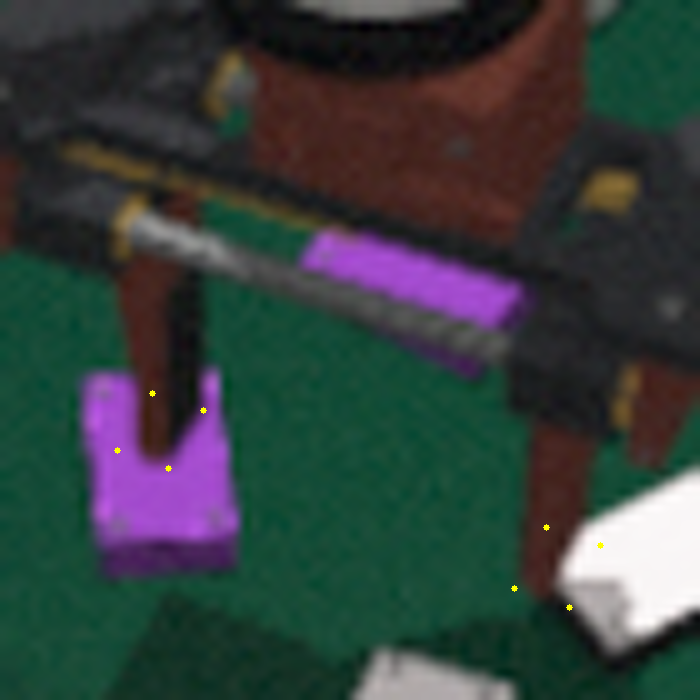

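```bash
python3 - <<'E'
from h import *
import pickle
t,s=pickle.load(open("im0.pkl","rb"))
c=np.array([-.6,.45])
f=lambda p,k,o:(np.array(p,float)+.5)/k-.5+np.array(o)
sb=f([(88,522),(245,588),(383,412)],6,(170,110))
B=onplane(s,sb+c,10);print('mag side corr',((B[0]+B[2])/2).round(1),'top 519.8,101.2 / 520.6,101.9')
S=whites(s)
for w in whites(t):
    P=onplane(t,[w[0]],16)[0];q=proj(s,P)[0]
    b=min(S,key=lambda k:np.hypot(*(np.array(k[0])-q)))
    if np.hypot(*(np.array(b[0])-q))<8: print(P.round(1),'side',onplane(s,[b[0]],16)[0].round(1),'side corr',onplane(s,[np.array(b[0])+c],16)[0].round(1))
E
```

```text
mag side corr [519.4 104.3  10. ] top 519.8,101.2 / 520.6,101.9
[ 416.3 -159.5   16. ] side [ 415.8 -156.1   16. ] side corr [ 413.9 -156.2   16. ]
[ 423.3 -312.5   16. ] side [ 422.4 -309.4   16. ] side corr [ 420.7 -309.3   16. ]
[ 516.5 -306.    16. ] side [ 516.4 -302.8   16. ] side corr [ 514.5 -302.7   16. ]
[ 534.3 -187.1   16. ] side [ 534.2 -184.3   16. ] side corr [ 532.1 -184.3   16. ]
[614.6 320.8  16. ] side [627.1 342.2  16. ] side corr [624.2 341.5  16. ]
[ 629.6 -183.2   16. ] side [ 629.5 -180.1   16. ] side corr [ 627.3 -180.1   16. ]
```

play_rows --targets '[[1, [0.2, -0.54, 0], 0], [1, [0.2, -0.54, -1.2], 0], [1, [0.2, -0.54, -2.4], 0], [1, [0.2, -0.54, -3.1], 0], [1, [0.2, -0.54, -3.45], 0]]'

```text
clock: 3.2
ee_pos: [532.7, -187.4, 1.7]
ee_rot: [-0.0, -0.214, 0.977, 0.0]
wrist_force: [-0.5, 0.4, 0.1]
gripper_width: 0.999
```

play_rows --targets '[[1, [0, 0, 0], 0], [0, [0, 0, 0], 0], [0, [0, 0, 0], 0], [0, [0, 0, 0], 0], [0, [0, 0, 0], 0]]'

```text
clock: 3.7
ee_pos: [533.3, -187.1, 3.4]
ee_rot: [0.001, -0.214, 0.977, -0.001]
wrist_force: [0.6, -0.1, 0.1]
gripper_width: 0.678
```

```bash
python3 - <<'E'
from rig import r
from h import *
show(r)
s=r.get_image("side");crop(s,240,190,320,260,8,"pics/s3.png")
E
```

```text
t 3.7 tcp [ 533.3 -187.1    3.4] yaw 114.7 F [ 0.6 -0.1  0.1] M [ 0.08  0.03 -0.03] g 0.678 q [-0.46  0.59  1.78 -0.    0.77 -2.46]
```

View pics/s3.png

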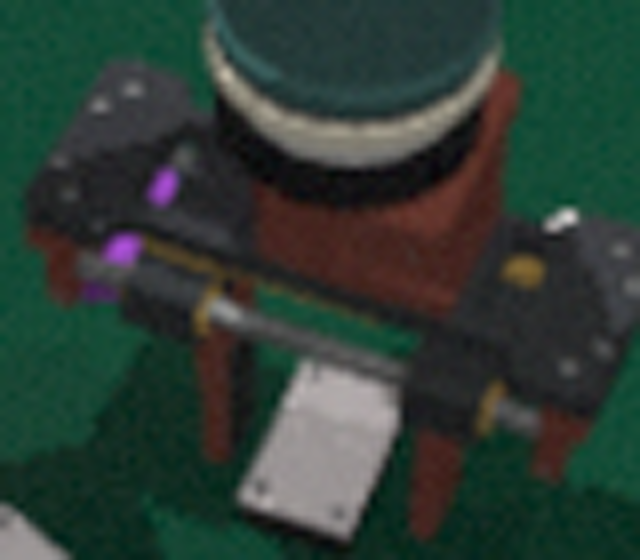

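play_rows --targets '[[0, [0, 0, 0], 0], [0, [0, 0, 0], 0], [0, [0, 0, 0], 0], [0, [0, 0, 0], 0], [0, [0, 0, 0], 0]]'

```text
clock: 4.25
ee_pos: [532.7, -186.8, 2.6]
ee_rot: [-0.0, -0.214, 0.977, 0.0]
wrist_force: [-1.0, -0.4, 3.4]
gripper_width: 0.408
```

```bash
python3 - <<'E'
from rig import r
from h import *
show(r)
s=r.get_image("side");crop(s,240,190,320,260,8,"pics/s4.png")
E
```

```text
t 4.25 tcp [ 532.7 -186.8    2.6] yaw 114.7 F [-1.  -0.4  3.4] M [ 0.23  0.15 -0.01] g 0.408 q [-0.46  0.59  1.78 -0.    0.77 -2.46]
```

View pics/s4.png

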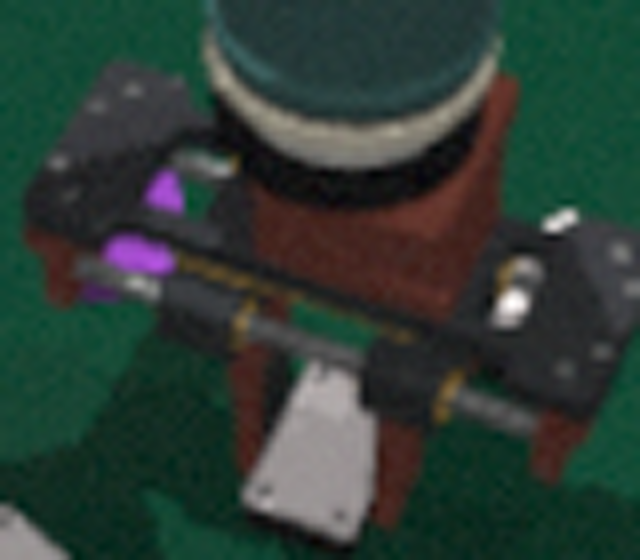

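play_rows --targets '[[0, [0, 0, 0.5], 0], [0, [0, 0, 2], 0], [0, [0, 0, 3.5], 0], [0, [0, 0, 5], 0], [0, [0, 0, 5.8], 0]]'

```text
clock: 4.8
ee_pos: [534.2, -187.7, 180.2]
ee_rot: [0.002, -0.214, 0.977, -0.002]
wrist_force: [0.6, -0.3, -1.2]
gripper_width: 0.406
```

play_rows --targets '[[0, [0, 1, 0], 0], [0, [0, 2.4, 0], 0], [0, [0, 3.8, 0], 0], [0, [0, 5.2, 0], 0], [0, [0, 6.6, 0], 0]]'

```text
clock: 5.3
ee_pos: [532.3, 12.6, 176.4]
ee_rot: [-0.0, -0.214, 0.977, -0.0]
wrist_force: [0.1, 0.3, -0.9]
gripper_width: 0.405
```

play_rows --targets '[[0, [-0.4, 1.4, 0], -0.5], [0, [-0.4, 2.4, 0], -0.5], [0, [-0.4, 3.05, 0], -0.5], [0, [-0.4, 3.05, 0], -0.5], [0, [-0.4, 3.05, 0], -0.5]]'

```text
clock: 5.8
ee_pos: [520.5, 102.5, 176.3]
ee_rot: [-0.0, -0.193, 0.981, -0.0]
wrist_force: [-0.3, 0.6, -0.7]
gripper_width: 0.404
```

```bash
python3 - <<'E'
from rig import r
from h import *
show(r)
s=r.get_image("side");crop(s,150,90,270,220,6,"pics/s5.png")
E
```

```text
t 5.8 tcp [520.5 102.5 176.3] yaw 112.3 F [-0.3  0.6 -0.7] M [ 0.03  0.04 -0.01] g 0.404 q [ 0.06  0.31  1.72 -0.    1.12 -1.89]
```

View pics/s5.png

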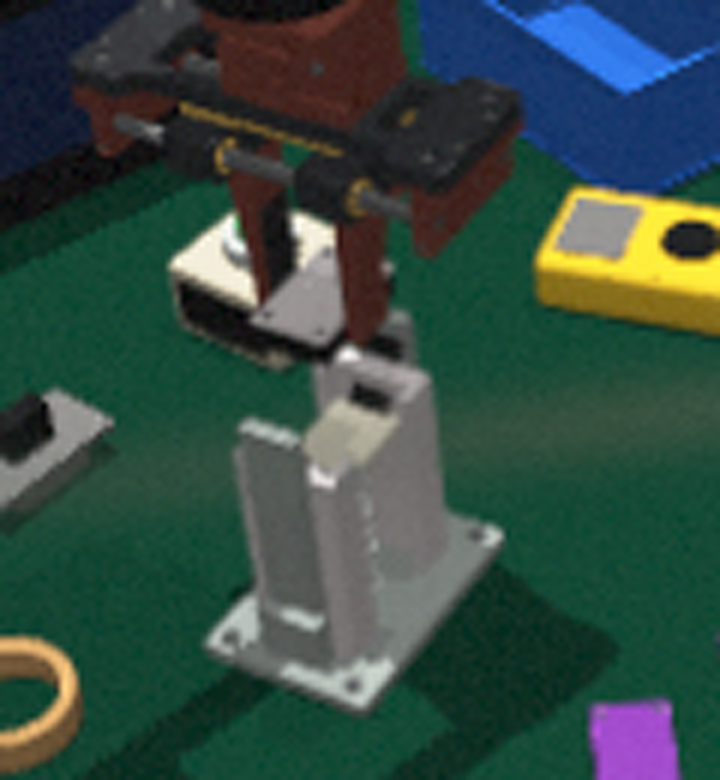

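play_rows --targets '[[0, [0, 0.0, -0.7], 0], [0, [0, 0, -1.3], 0], [0, [0, 0, -1.6], 0], [0, [0, 0, -1.6], 0], [0, [0, 0, -1.6], 0]]'

```text
clock: 6.35
ee_pos: [521.0, 102.0, 128.8]
ee_rot: [0.0, -0.192, 0.981, -0.0]
wrist_force: [-0.0, 0.7, -0.9]
gripper_width: 0.405
```

```bash
python3 - <<'E'
from rig import r
from h import *
st=show(r)
s=r.get_image("side");crop(s,180,130,240,190,12,"pics/s6.png")
E
```

```text
t 6.35 tcp [521.  102.  128.8] yaw 112.1 F [-0.   0.7 -0.9] M [0.02 0.01 0.02] g 0.405 q [ 0.06  0.37  1.77 -0.    1.01 -1.89]
```

View pics/s6.png

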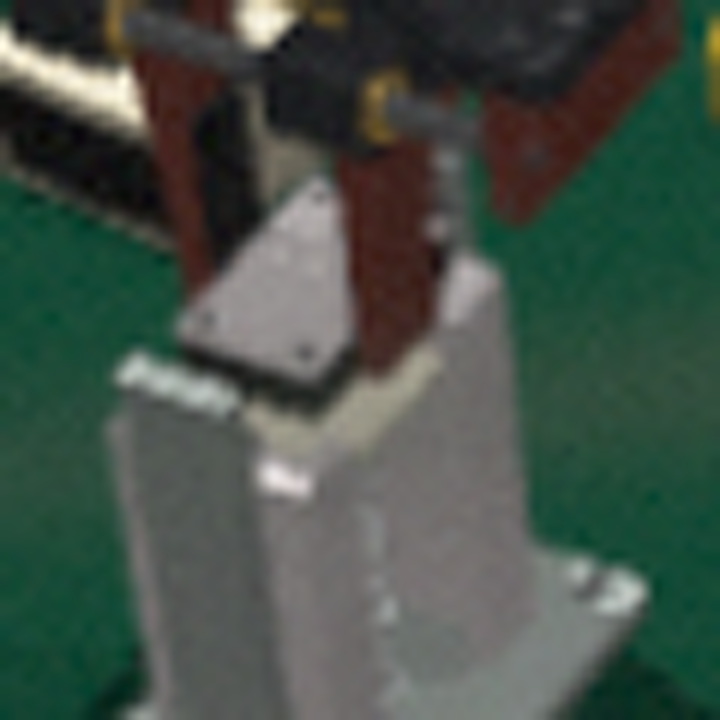

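```bash
python3 - <<'E'
from rig import r
from h import *
st=r.read_state();s=r.get_image("side")
f=lambda p:((np.array(p,float)+.5)/12-.5+np.array([180,130]))
a=np.radians(22.2);ux=np.array([np.cos(a),np.sin(a)]);uy=np.array([-ux[1],ux[0]])
zb=st["ee_pos"][2]-3
def loc(p,z,o=(520.3,102)): 
    P=onplane(s,[f(p)],z)[0][:2]-np.array(o);return round(P@ux,1),round(P@uy,1)
print('module top corners  exp -29,-18 ; -29,18', loc((322,383),zb+16),loc((180,330),zb+16))
print('module bottom corner', loc((320,412),zb))
print('rim outer lip corner exp -42,-26',loc((312,490),120), 'white tip left', loc((260,465),120))
print('far lip exp 42,-26',loc((500,275),120))
print('post top near corners z146 exp x-50, y14/-14',loc((118,375),146),loc((235,410),146))
E
```

```text
module top corners  exp -29,-18 ; -29,18 (np.float64(-26.3), np.float64(-22.2)) (np.float64(-25.5), np.float64(15.2))
module bottom corner (np.float64(-20.1), np.float64(-15.8))
rim outer lip corner exp -42,-26 (np.float64(-36.9), np.float64(-23.7)) white tip left (np.float64(-35.2), np.float64(-9.1))
far lip exp 42,-26 (np.float64(43.6), np.float64(-23.1))
post top near corners z146 exp x-50, y14/-14 (np.float64(-47.4), np.float64(16.1)) (np.float64(-45.5), np.float64(-12.8))
```

play_rows --targets '[[0, [0, 0, -0.1], 0], [0, [0, 0, -0.16], 0], [0, [0, 0, -0.16], 0]]'

```text
clock: 6.75
ee_pos: [520.6, 102.6, 123.7]
ee_rot: [-0.0, -0.193, 0.981, -0.0]
wrist_force: [-0.7, -0.3, -1.4]
gripper_width: 0.406
```

play_rows --targets '[[0, [0, 0, -0.05], 0], [0, [0, 0, -0.1], 0], [0, [0, 0, -0.1], 0]]'

```text
clock: 7.05
ee_pos: [520.3, 103.1, 120.5]
ee_rot: [-0.0, -0.192, 0.981, 0.0]
wrist_force: [-0.4, 3.1, -1.9]
gripper_width: 0.409
```

```bash
python3 - <<'E'
from rig import r
from h import *
st=show(r)
s=r.get_image("side");crop(s,180,130,240,190,12,"pics/s7.png")
E
```

```text
t 7.05 tcp [520.3 103.1 120.5] yaw 112.2 F [-0.4  3.1 -1.9] M [ 0.58  0.1  -0.07] g 0.409 q [ 0.06  0.38  1.78  0.    0.99 -1.89]
```

View pics/s7.png

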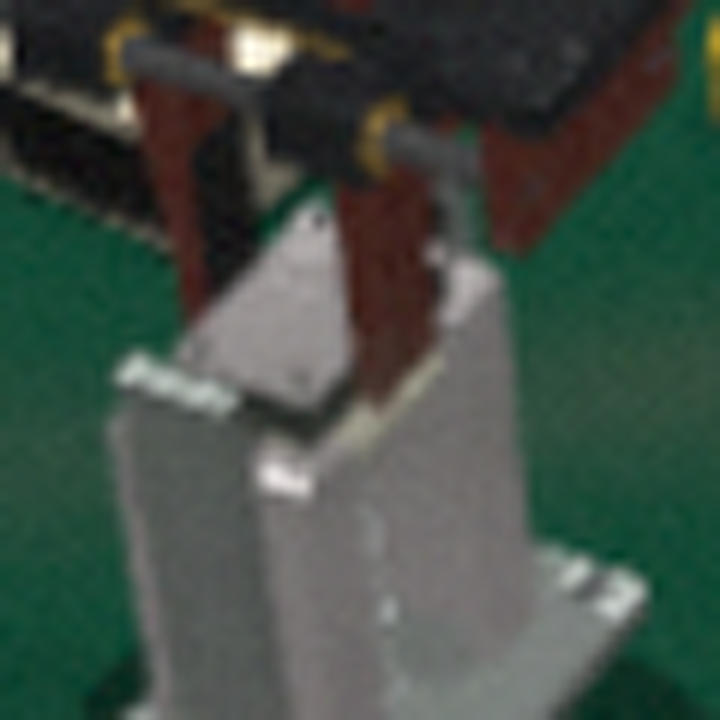

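play_rows --targets '[[0, [-0.02, 0.05, 0.05], 0], [0, [-0.02, 0.05, 0.05], 0], [0, [-0.02, 0.05, 0.05], 0]]'

```text
clock: 7.4
ee_pos: [520.3, 104.0, 122.4]
ee_rot: [0.0, -0.193, 0.981, -0.0]
wrist_force: [-0.1, 0.3, -0.2]
gripper_width: 0.405
```

play_rows --targets '[[0, [-0.02, 0.05, 0], 0], [0, [-0.02, 0.05, 0], 0], [0, [-0.02, 0.05, -0.05], 0], [0, [-0.02, 0.05, -0.05], 0]]'

```text
clock: 7.8
ee_pos: [519.4, 105.6, 120.6]
ee_rot: [-0.0, -0.193, 0.981, -0.0]
wrist_force: [0.3, -0.2, -0.6]
gripper_width: 0.403
```

play_rows --targets '[[0, [0, 0, -0.05], 0], [0, [0, 0, -0.1], 0], [0, [0, 0, -0.1], 0], [0, [0, 0, -0.1], 0]]'

```text
clock: 8.2
ee_pos: [519.5, 105.6, 117.6]
ee_rot: [-0.0, -0.192, 0.981, -0.0]
wrist_force: [-0.7, -0.1, -1.0]
gripper_width: 0.408
```

```bash
python3 - <<'E'
from rig import r
from h import *
st=show(r)
E
```

```text
t 8.2 tcp [519.5 105.6 117.6] yaw 112.2 F [-0.7 -0.1 -1. ] M [ 0.02 -0.04 -0.01] g 0.408 q [ 0.07  0.38  1.78 -0.    0.98 -1.89]
```

play_rows --targets '[[0, [-0.04, 0.09, 0], 0], [0, [-0.04, 0.09, 0], 0], [0, [-0.04, 0.09, 0], 0]]'

```text
clock: 8.5
ee_pos: [519.1, 106.6, 117.9]
ee_rot: [0.0, -0.193, 0.981, -0.002]
wrist_force: [1.7, -7.4, -1.7]
gripper_width: 0.403
```

play_rows --targets '[[0, [0.08, -0.18, 0], 0], [0, [0.08, -0.18, 0], 0], [0, [0.08, -0.18, 0], 0]]'

```text
clock: 8.8
ee_pos: [520.5, 103.3, 117.7]
ee_rot: [-0.0, -0.192, 0.981, 0.0]
wrist_force: [-0.2, 2.3, -1.9]
gripper_width: 0.405
```

play_rows --targets '[[0, [-0.04, 0.09, 0], 0], [0, [-0.04, 0.09, 0], 0]]'

```text
clock: 9.0
ee_pos: [519.4, 105.7, 117.8]
ee_rot: [-0.0, -0.193, 0.981, -0.0]
wrist_force: [0.0, -0.1, -0.0]
gripper_width: 0.402
```

play_rows --targets '[[0, [0.09, 0.04, 0], 0], [0, [0.09, 0.04, 0], 0], [0, [0.09, 0.04, 0], 0]]'

```text
clock: 9.3
ee_pos: [519.6, 106.1, 117.1]
ee_rot: [-0.003, -0.193, 0.981, -0.0]
wrist_force: [-4.6, -1.8, 1.0]
gripper_width: 0.406
```

play_rows --targets '[[0, [-0.18, -0.08, 0], 0], [0, [-0.18, -0.08, 0], 0], [0, [-0.18, -0.08, 0], 0]]'

```text
clock: 9.6
ee_pos: [517.2, 104.4, 117.9]
ee_rot: [0.0, -0.192, 0.981, -0.0]
wrist_force: [-0.1, -0.2, -0.7]
gripper_width: 0.408
```

play_rows --targets '[[0, [0.09, 0.04, 0], 0], [0, [0.09, 0.04, 0], 0]]'

```text
clock: 9.8
ee_pos: [519.7, 105.7, 117.8]
ee_rot: [-0.0, -0.193, 0.981, -0.0]
wrist_force: [-0.0, -0.0, -0.0]
gripper_width: 0.405
```

play_rows --targets '[[0, [-0.05, -0.045, 0], 0], [0, [-0.05, -0.045, -0.1], 0], [0, [-0.05, -0.045, -0.25], 0], [0, [-0.05, -0.045, -0.4], 0], [0, [-0.05, -0.045, -0.5], 0]]' --newtons 60

```text
clock: 10.3
ee_pos: [518.5, 104.3, 102.6]
ee_rot: [0.0, -0.192, 0.981, -0.0]
wrist_force: [0.5, -0.1, 2.9]
gripper_width: 0.405
```

```bash
python3 - <<'E'
from rig import r
from h import *
st=show(r)
E
```

```text
t 10.3 tcp [518.5 104.3 102.6] yaw 112.2 F [ 0.5 -0.1  2.9] M [ 0.08 -0.02 -0.03] g 0.405 q [ 0.07  0.4   1.8  -0.    0.94 -1.89]
```

Catches are engaging with little force. Continuing down.

play_rows --targets '[[0, [0, 0, -0.15], 0], [0, [0, 0, -0.3], 0], [0, [0, 0, -0.45], 0], [0, [0, 0, -0.57], 0], [0, [0, 0, -0.57], 0]]'

```text
clock: 10.8
ee_pos: [518.4, 104.3, 85.4]
ee_rot: [0.0, -0.192, 0.981, -0.0]
wrist_force: [1.3, -0.1, 6.3]
gripper_width: 0.405
```

play_rows --targets '[[0, [0, 0, -0.04], 0], [0, [0, 0, -0.04], 0], [0, [0, 0, -0.04], 0]]'

```text
clock: 11.1
ee_pos: [518.5, 104.3, 84.7]
ee_rot: [0.0, -0.193, 0.981, -0.0]
wrist_force: [0.5, 0.5, 6.0]
gripper_width: 0.407
```

```bash
python3 - <<'E'
from rig import r
from h import *
st=show(r)
s=r.get_image("side");crop(s,180,130,240,190,12,"pics/s8.png")
E
```

```text
t 11.1 tcp [518.5 104.3  84.7] yaw 112.2 F [0.5 0.5 6. ] M [ 0.05 -0.02  0.05] g 0.407 q [ 0.07  0.43  1.81 -0.    0.9  -1.89]
```

View pics/s8.png

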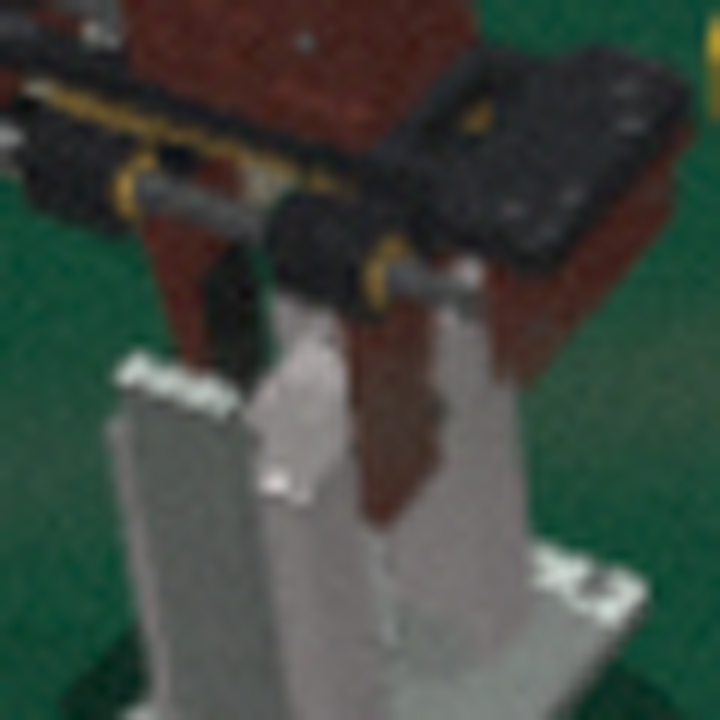

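play_rows --targets '[[0.75, [0, 0, 0], 0], [0.75, [0, 0, 0], 0], [0.75, [0, 0, 0], 0], [0.75, [0, 0, 0.1], 0], [0.75, [0, 0, 0.6], 0]]'

```text
clock: 11.65
ee_pos: [516.4, 104.1, 101.3]
ee_rot: [-0.002, -0.192, 0.981, 0.0]
wrist_force: [0.0, 0.6, 0.7]
gripper_width: 0.746
```

play_rows --targets '[[0.9, [0, 0, 1.2], 0], [0.9, [0, 0, 2.5], 0], [0.9, [0.6, -1.3, 2.5], -1], [0.9, [1.2, -2.7, 2.5], -2.5], [0.9, [1.8, -4.1, 2.5], -3]]'

```text
clock: 12.15
ee_pos: [572.6, -19.7, 178.3]
ee_rot: [0.001, -0.061, 0.998, -0.0]
wrist_force: [0.3, 0.7, 0.7]
gripper_width: 0.901
```

play_rows --targets '[[0.9, [0.7, -1.4, 0], -1], [0.9, [1.2, -2.8, 0], -2], [0.9, [1.8, -4.2, 0], -3], [0.9, [1.8, -5.4, 0], -3], [0.9, [1.8, -5.4, 0], -3]]'

```text
clock: 12.65
ee_pos: [626.4, -185.7, 177.2]
ee_rot: [0.0, 0.07, 0.998, -0.001]
wrist_force: [-0.5, 0.6, -0.6]
gripper_width: 0.902
```

```bash
cat >> h.py <<'E'
def mods(r):
    s=r.get_image("side");t=r.get_image("top");S=whites(s)
    T=whites(t)
    for w in T:
        P=onplane(t,[w[0]],16)[0]
        if not(380<P[0]<700 and -400<P[1]<0): continue
        bp=onplane(t,cv2.boxPoints(w[2]),16)[:,:2];l=[np.linalg.norm(bp[i]-bp[i-1]) for i in range(4)]
        i=int(np.argmax(l));ang=np.degrees(np.arctan2(*(bp[i]-bp[i-1])[::-1]))%180
        print('TOP',P[:2].round(1),'corr',(P[:2]+[-2.1,3.2]).round(1),'area',w[1],'sides',np.round(sorted(l)[::2],0),'yawneeded',round((ang+90)%180,1))
    for w in S:
        P=onplane(s,[np.array(w[0])+[-.6,.45]],16)[0]
        if 380<P[0]<700 and -400<P[1]<0: print('SIDE corr',P[:2].round(1),w[1])
    return s,t
E
python3 - <<'E'
from rig import r
from h import *
show(r);s,t=mods(r)
crop(s,180,130,240,190,12,"pics/s9.png")
E
```

```text
t 12.65 tcp [ 626.4 -185.7  177.2] yaw 82.0 F [-0.5  0.6 -0.6] M [-0.01 -0.07 -0.05] g 0.902 q [-0.39  0.47  1.44 -0.    1.23 -1.82]
TOP [ 423.3 -312.5] corr [ 421.2 -309.3] area 289.0 sides [40. 62.] yawneeded 105.9
TOP [ 516.  -307.7] corr [ 513.9 -304.5] area 256.5 sides [37. 61.] yawneeded 69.2
SIDE corr [ 420.5 -309.3] 377.0
SIDE corr [ 514.5 -302.7] 316.0
SIDE corr [ 412.2 -157.5] 215.5
SIDE corr [ 625.6 -181.4] 186.5
```

View pics/s9.png

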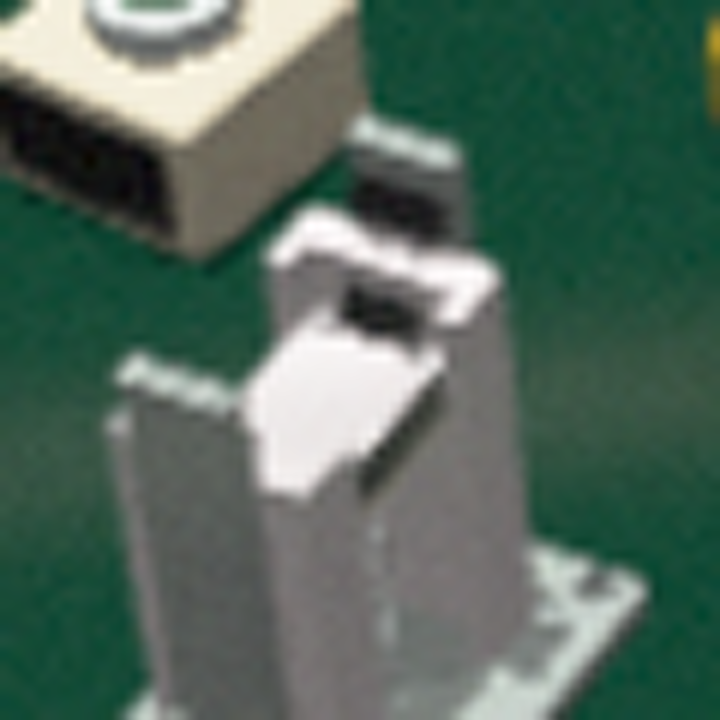

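play_rows --targets '[[0.9, [0.03, 0.19, -1.5], 0], [0.9, [0.03, 0.19, -3], 0], [0.9, [0.03, 0.19, -4.5], 0], [0.9, [0.03, 0.19, -5.4], 0], [0.9, [0.03, 0.19, -5.8], 0]]'

```text
clock: 13.25
ee_pos: [624.3, -172.3, 0.5]
ee_rot: [-0.003, 0.067, 0.998, 0.001]
wrist_force: [0.1, 0.9, 0.9]
gripper_width: 0.9
```

play_rows --targets '[[0, [0, 0, 0], 0], [0, [0, 0, 0], 0], [0, [0, 0, 0], 0], [0, [0, 0, 0], 0], [0, [0, 0, 0], 0]]'

```text
clock: 13.75
ee_pos: [627.5, -175.2, 4.3]
ee_rot: [0.001, 0.068, 0.998, -0.0]
wrist_force: [0.7, -0.7, 0.2]
gripper_width: 0.484
```

play_rows --targets '[[0, [0, 0, 0], 0], [0, [0, 0, 0], 0], [0, [0, 0, 0], 0], [0, [0, 0, 0], 0]]'

```text
clock: 14.15
ee_pos: [627.3, -175.3, 4.0]
ee_rot: [0.0, 0.068, 0.998, -0.0]
wrist_force: [-1.2, 0.3, 5.3]
gripper_width: 0.405
```

play_rows --targets '[[0, [0, 0, 0.5], 0], [0, [0, 0, 2], 0], [0, [0, 0, 3.5], 0], [0, [0, 0, 5], 0], [0, [0, 0, 5.8], 0]]'

```text
clock: 14.65
ee_pos: [628.5, -175.6, 182.5]
ee_rot: [0.003, 0.068, 0.998, -0.001]
wrist_force: [0.4, -0.0, -1.6]
gripper_width: 0.407
```

```bash
python3 - <<'E'
from rig import r
from h import *
show(r);s=r.get_image("side");crop(s,230,90,350,200,6,"pics/s10.png")
E
```

```text
t 14.65 tcp [ 628.5 -175.6  182.5] yaw 82.2 F [ 0.4 -0.  -1.6] M [-0.07 -0.06  0.03] g 0.407 q [-0.38  0.47  1.44 -0.    1.23 -1.81]
```

View pics/s10.png

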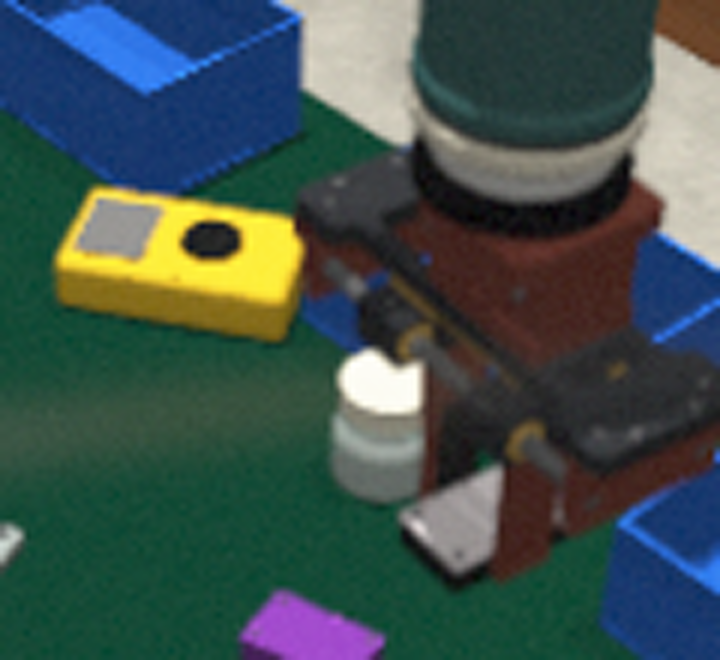

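play_rows --targets '[[0, [-0.4, 1.0, 0], 0.8], [0, [-1.0, 2.3, 0], 2], [0, [-1.6, 3.6, 0], 3.2], [0, [-2.1, 4.9, 0], 4.4], [0, [-2.6, 6.2, 0], 5]]'

```text
clock: 15.2
ee_pos: [547.4, 12.4, 177.3]
ee_rot: [-0.0, -0.151, 0.989, 0.0]
wrist_force: [1.6, 1.0, -0.3]
gripper_width: 0.407
```

play_rows --targets '[[0, [-0.5, 1.2, 0], 1], [0, [-0.8, 2.3, 0], 1], [0, [-1.05, 3.1, 0], 1], [0, [-1.05, 3.11, 0], 1], [0, [-1.05, 3.11, 0], 1]]'

```text
clock: 15.7
ee_pos: [517.1, 104.4, 177.4]
ee_rot: [-0.0, -0.193, 0.981, -0.0]
wrist_force: [0.2, -0.7, 0.1]
gripper_width: 0.402
```

play_rows --targets '[[0, [0, 0, -0.5], 0], [0, [0, 0, -1], 0], [0, [0, 0, -1.4], 0], [0, [0, 0, -1.6], 0], [0, [0, 0, -1.6], 0]]'

```text
clock: 16.2
ee_pos: [516.9, 103.6, 128.5]
ee_rot: [-0.001, -0.192, 0.981, 0.0]
wrist_force: [-0.7, -1.1, -1.1]
gripper_width: 0.404
```

```bash
python3 - <<'E'
from rig import r
from h import *
show(r)
E
```

```text
t 16.2 tcp [516.9 103.6 128.5] yaw 112.1 F [-0.7 -1.1 -1.1] M [ 0.05  0.   -0.  ] g 0.404 q [ 0.07  0.36  1.77 -0.    1.01 -1.89]
```

play_rows --targets '[[0, [0.03, 0.015, -0.1], 0], [0, [0.03, 0.015, -0.2], 0], [0, [0.03, 0.015, -0.35], 0], [0, [0.03, 0.015, -0.42], 0], [0, [0.03, 0.015, -0.42], 0]]'

```text
clock: 16.7
ee_pos: [518.0, 104.7, 116.5]
ee_rot: [-0.0, -0.193, 0.981, -0.0]
wrist_force: [-0.1, -0.2, -1.5]
gripper_width: 0.405
```

```bash
python3 - <<'E'
from rig import r
from h import *
show(r)
E
```

```text
t 16.7 tcp [518.  104.7 116.5] yaw 112.2 F [-0.1 -0.2 -1.5] M [ 0.04  0.03 -0.01] g 0.405 q [ 0.07  0.38  1.78 -0.    0.98 -1.89]
```

In freely. Press, then release, lift out and move toward the third module, at about (514.5,-302.7).

play_rows --targets '[[0, [0, 0, -0.2], 0], [0, [0, 0, -0.4], 0], [0, [0, 0, -0.6], 0], [0, [0, 0, -0.8], 0], [0, [0, 0, -0.9], 0]]'

```text
clock: 17.2
ee_pos: [519.6, 104.9, 90.4]
ee_rot: [0.001, -0.192, 0.981, -0.0]
wrist_force: [-1.4, 0.7, 8.3]
gripper_width: 0.403
```

play_rows --targets '[[0, [0, 0, -0.1], 0], [0, [0, 0, -0.12], 0], [0, [0, 0, -0.12], 0], [0, [0, 0, -0.12], 0]]'

```text
clock: 17.6
ee_pos: [519.6, 104.9, 87.1]
ee_rot: [0.001, -0.193, 0.981, -0.0]
wrist_force: [-0.8, 0.3, 7.1]
gripper_width: 0.405
```

```bash
python3 - <<'E'
from rig import r
from h import *
show(r)
s=r.get_image("side");crop(s,180,130,240,190,12,"pics/s11.png")
E
```

```text
t 17.6 tcp [519.6 104.9  87.1] yaw 112.2 F [-0.8  0.3  7.1] M [0.12 0.06 0.03] g 0.405 q [ 0.07  0.42  1.81 -0.    0.91 -1.89]
```

View pics/s11.png

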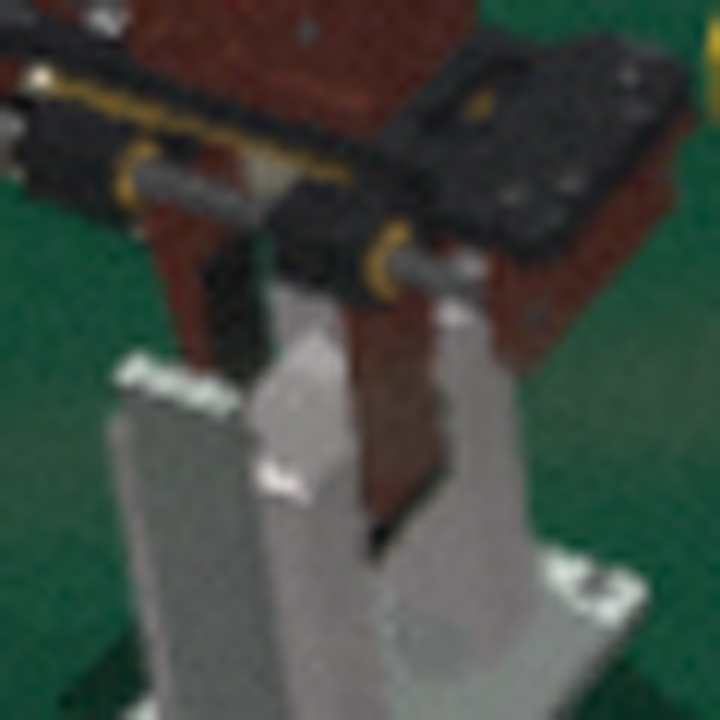

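play_rows --targets '[[0, [-0.03, 0, -0.07], 0], [0, [-0.03, 0, -0.1], 0], [0, [-0.03, 0, -0.1], 0], [0, [-0.03, 0, -0.1], 0]]'

```text
clock: 18.05
ee_pos: [519.6, 104.9, 84.4]
ee_rot: [0.002, -0.193, 0.981, -0.0]
wrist_force: [0.3, -0.5, 8.8]
gripper_width: 0.405
```

play_rows --targets '[[0.75, [0, 0, 0], 0], [0.75, [0, 0, 0], 0], [0.75, [0, 0, 0], 0], [0.75, [0, 0, 0], 0], [0.75, [0, 0, 0.2], 0]]'

```text
clock: 18.55
ee_pos: [516.5, 104.7, 88.6]
ee_rot: [-0.001, -0.192, 0.981, 0.0]
wrist_force: [0.1, -0.7, 0.3]
gripper_width: 0.751
```

play_rows --targets '[[0.9, [0, 0, 1.2], 0], [0.9, [0, 0, 2.5], 0], [0.9, [0, -1, 2.8], -1], [0.9, [0, -2.5, 2.8], -2.5], [0.9, [0, -3.9, 2.8], -4]]'

```text
clock: 19.05
ee_pos: [517.8, -13.3, 174.5]
ee_rot: [0.001, -0.017, 1.0, -0.0]
wrist_force: [1.2, 0.6, -0.4]
gripper_width: 0.898
```

play_rows --targets '[[0.9, [0, -1.4, 0], -1], [0.9, [0, -2.8, 0], -2], [0.9, [0, -4.2, 0], -3], [0.9, [0, -5.4, 0], -4], [0.9, [0, -6.5, 0], -4.6]]'

```text
clock: 19.55
ee_pos: [517.2, -209.3, 173.6]
ee_rot: [0.0, 0.182, 0.983, -0.0]
wrist_force: [0.8, 1.2, 0.5]
gripper_width: 0.9
```

play_rows --targets '[[0.9, [0, -1.1, 0], 0], [0.9, [0, -1.8, 0], 0], [0.9, [0, -2.1, 0], 0], [0.9, [0, -2.1, 0], 0], [0.9, [0, -2.1, 0], 0]]'

```text
clock: 20.05
ee_pos: [517.2, -269.3, 173.2]
ee_rot: [-0.0, 0.181, 0.984, 0.0]
wrist_force: [-0.5, 0.7, -0.1]
gripper_width: 0.904
```

```bash
python3 - <<'E'
from rig import r
from h import *
show(r);s,t=mods(r);show(r)
crop(s,180,130,240,190,12,"pics/s12.png")
E
```

```text
t 20.05 tcp [ 517.2 -269.3  173.2] yaw 69.2 F [-0.5  0.7 -0.1] M [ 0.03 -0.02  0.01] g 0.904 q [-0.6   0.38  1.61  0.    1.15 -1.81]
TOP [ 418.4 -157.1] corr [ 416.3 -153.9] area 248.5 sides [39. 61.] yawneeded 88.1
TOP [ 421.9 -312.9] corr [ 419.8 -309.7] area 257.5 sides [39. 61.] yawneeded 107.2
SIDE corr [ 409.3 -316.3] 181.5
SIDE corr [ 512.9 -302.3] 291.5
SIDE corr [ 415.4 -154.4] 263.5
t 20.15 tcp [ 517.3 -268.9  173.2] yaw 69.3 F [ 0.5  0.1 -0.7] M [-0.03 -0.02 -0.04] g 0.901 q [-0.6   0.38  1.61  0.    1.15 -1.81]
```

View pics/s12.png

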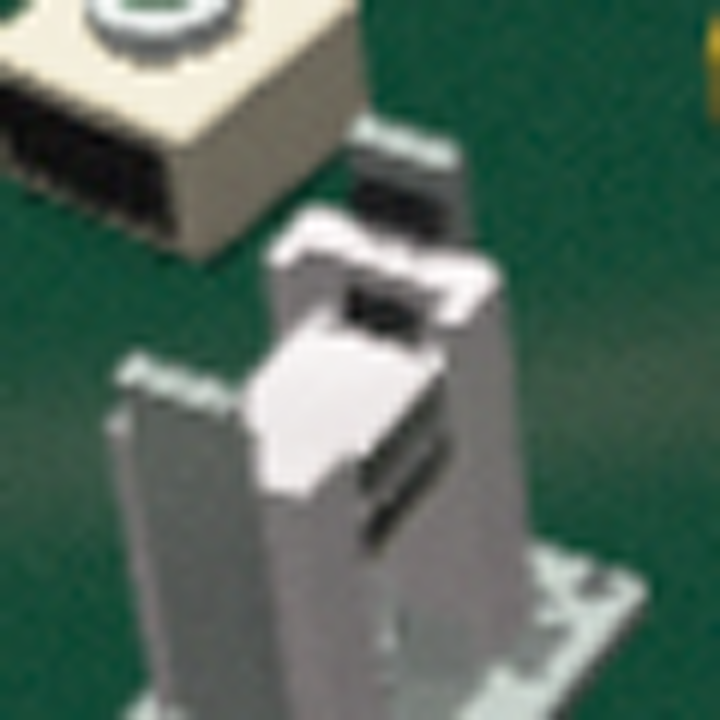

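play_rows --targets '[[0.9, [-0.09, -1.13, -0.6], 0], [0.9, [-0.09, -1.13, -2.1], 0], [0.9, [-0.09, -1.13, -3.6], 0], [0.9, [-0.09, -1.13, -4.8], 0], [0.9, [-0.09, -1.13, -5.4], 0]]'

```text
clock: 20.65
ee_pos: [512.9, -301.6, 8.1]
ee_rot: [-0.002, 0.18, 0.984, 0.001]
wrist_force: [-0.7, 0.7, 0.3]
gripper_width: 0.9
```

play_rows --targets '[[0.9, [0, 0, -0.15], 0], [0.9, [0, 0, -0.25], 0], [0.7, [0, 0, -0.25], 0], [0.5, [0, 0, -0.25], 0], [0, [0, 0, -0.25], 0]]'

```text
clock: 21.15
ee_pos: [515.5, -304.7, 5.0]
ee_rot: [0.001, 0.18, 0.984, -0.001]
wrist_force: [-0.6, 0.2, -0.6]
gripper_width: 0.671
```

play_rows --targets '[[0, [0, 0, 0], 0], [0, [0, 0, 0], 0], [0, [0, 0, 0], 0], [0, [0, 0, 0], 0], [0, [0, 0, 0], 0]]'

```text
clock: 21.65
ee_pos: [514.8, -304.2, 4.0]
ee_rot: [0.0, 0.181, 0.984, -0.0]
wrist_force: [0.2, 1.4, 4.3]
gripper_width: 0.407
```

play_rows --targets '[[0, [0, 0, 0], 0], [0, [0, 0, 0.8], 0], [0, [0, 0, 2.4], 0], [0, [0, 0, 4], 0], [0, [0, 0, 5.6], 0]]'

```text
clock: 22.15
ee_pos: [514.0, -303.8, 172.8]
ee_rot: [-0.001, 0.181, 0.984, 0.0]
wrist_force: [1.0, -0.6, -1.1]
gripper_width: 0.405
```

```bash
python3 - <<'E'
from rig import r
from h import *
show(r);s=r.get_image("side");crop(s,230,110,350,220,6,"pics/s13.png")
E
```

```text
t 22.15 tcp [ 514.  -303.8  172.8] yaw 69.2 F [ 1.  -0.6 -1.1] M [-0.04 -0.    0.05] g 0.405 q [-0.65  0.4   1.57 -0.    1.17 -1.86]
```

View pics/s13.png

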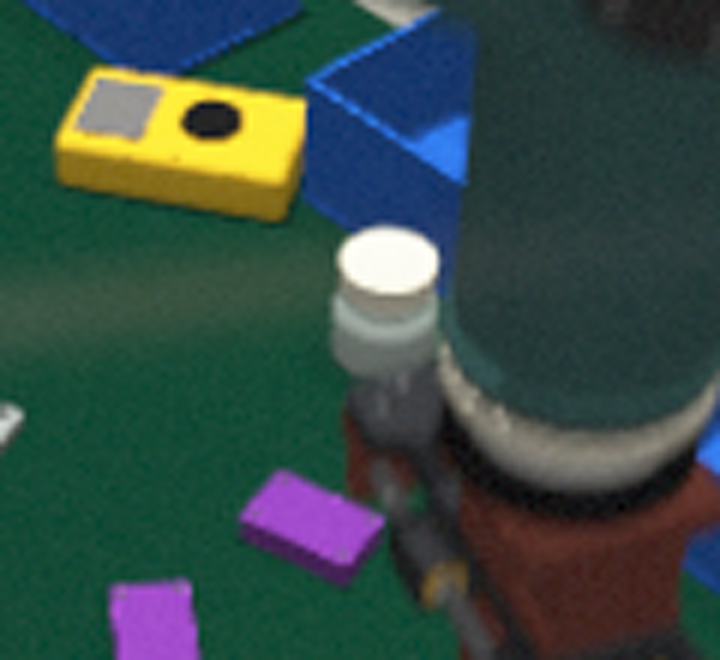

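play_rows --targets '[[0, [0, 1.2, 0], 0.8], [0, [0, 2.7, 0], 2], [0, [0, 4.2, 0], 3.4], [0, [0, 5.7, 0], 4.8], [0, [0, 7.2, 0], 6]]'

```text
clock: 22.7
ee_pos: [514.1, -86.6, 171.2]
ee_rot: [-0.0, -0.082, 0.997, 0.0]
wrist_force: [0.7, 0.2, -1.1]
gripper_width: 0.404
```

play_rows --targets '[[0, [0.1, 1.5, 0], 1], [0, [0.13, 3, 0], 2], [0, [0.13, 4.4, 0], 2.6], [0, [0.13, 5.6, 0], 2.6], [0, [0.13, 6.42, 0], 2.6]]'

```text
clock: 23.2
ee_pos: [517.9, 106.7, 171.1]
ee_rot: [-0.0, -0.193, 0.981, 0.0]
wrist_force: [0.9, -0.2, -0.0]
gripper_width: 0.402
```

play_rows --targets '[[0, [0, 0, 0], 0], [0, [0, 0, -0.5], 0], [0, [0, 0, -1], 0], [0, [0, 0, -1.4], 0], [0, [0, 0, -1.4], 0]]'

```text
clock: 23.7
ee_pos: [517.1, 103.5, 127.9]
ee_rot: [-0.002, -0.192, 0.981, 0.0]
wrist_force: [-0.3, -0.4, -0.8]
gripper_width: 0.405
```

play_rows --targets '[[0, [0, 0, 0], 0], [0, [0, 0, 0], 0]]'

```text
clock: 23.9
ee_pos: [519.2, 104.1, 130.3]
ee_rot: [0.0, -0.192, 0.981, -0.0]
wrist_force: [0.2, 0.0, -0.8]
gripper_width: 0.404
```

```bash
python3 - <<'E'
from rig import r
from h import *
show(r)
E
```

```text
t 23.9 tcp [519.2 104.1 130.3] yaw 112.2 F [ 0.2  0.  -0.8] M [0.02 0.02 0.01] g 0.404 q [ 0.07  0.36  1.77 -0.    1.01 -1.89]
```

play_rows --targets '[[0, [0, 0, -0.1], 0], [0, [0, 0, -0.2], 0], [0, [0, 0, -0.35], 0], [0, [0, 0, -0.45], 0], [0, [0, 0, -0.5], 0]]'

```text
clock: 24.4
ee_pos: [518.3, 104.4, 114.3]
ee_rot: [-0.0, -0.193, 0.981, -0.0]
wrist_force: [0.5, 0.3, 0.0]
gripper_width: 0.404
```

```bash
python3 - <<'E'
from rig import r
from h import *
show(r)
E
```

```text
t 24.4 tcp [518.3 104.4 114.3] yaw 112.2 F [0.5 0.3 0. ] M [ 0.08 -0.08 -0.01] g 0.404 q [ 0.07  0.39  1.78 -0.    0.97 -1.89]
```

play_rows --targets '[[0, [0, 0, -0.2], 0], [0, [0, 0, -0.4], 0], [0, [0, 0, -0.6], 0], [0, [0, 0, -0.8], 0], [0, [0, 0, -0.95], 0]]'

```text
clock: 24.9
ee_pos: [519.9, 104.5, 87.0]
ee_rot: [0.001, -0.193, 0.981, -0.0]
wrist_force: [-1.3, 0.0, 8.9]
gripper_width: 0.405
```

play_rows --targets '[[0, [0, 0, -0.06], 0], [0, [0, 0, -0.1], 0], [0, [0, 0, -0.1], 0], [0, [0, 0, -0.1], 0]]'

```text
clock: 25.3
ee_pos: [519.9, 104.5, 84.3]
ee_rot: [0.001, -0.193, 0.981, -0.0]
wrist_force: [-1.2, 1.0, 10.8]
gripper_width: 0.403
```

```bash
python3 - <<'E'
from rig import r
from h import *
show(r)
s=r.get_image("side");crop(s,180,130,240,190,12,"pics/s14.png")
E
```

```text
t 25.3 tcp [519.9 104.5  84.3] yaw 112.2 F [-1.2  1.  10.8] M [0.   0.29 0.02] g 0.403 q [ 0.07  0.43  1.81 -0.    0.9  -1.89]
```

View pics/s14.png

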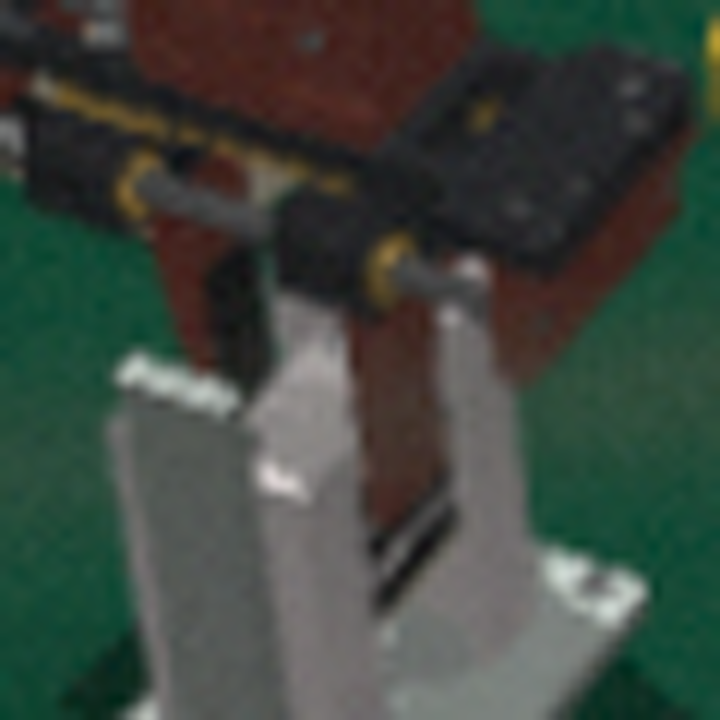

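play_rows --targets '[[0.75, [0, 0, 0], 0], [0.75, [0, 0, 0], 0], [0.75, [0, 0, 0], 0], [0.75, [0, 0, 0], 0], [0.75, [0, 0, 0.3], 0]]'

```text
clock: 25.85
ee_pos: [517.5, 104.3, 91.4]
ee_rot: [-0.001, -0.192, 0.981, 0.0]
wrist_force: [-0.1, 0.5, -0.3]
gripper_width: 0.749
```

play_rows --targets '[[0.9, [0, 0, 1.4], 0], [0.9, [0, 0, 2.7], 0], [0.9, [-0.5, -1, 2.8], -1], [0.9, [-1.1, -2.2, 2.8], -2], [0.9, [-1.6, -3.4, 2.8], -3]]'

```text
clock: 26.35
ee_pos: [470.1, 1.7, 177.3]
ee_rot: [0.001, -0.062, 0.998, -0.0]
wrist_force: [-0.2, 0.1, -0.1]
gripper_width: 0.899
```

play_rows --targets '[[0.9, [-0.5, -1.2, 0], -0.5], [0.9, [-0.8, -2, 0], -1], [0.9, [-0.8, -2, 0], -1]]'

```text
clock: 26.65
ee_pos: [445.7, -59.8, 176.8]
ee_rot: [0.0, -0.017, 1.0, -0.0]
wrist_force: [0.3, 0.3, -0.2]
gripper_width: 0.898
```

```bash
python3 - <<'E'
from rig import r
from h import *
show(r);s,t=mods(r);show(r)
crop(s,180,130,240,190,10,"pics/s15.png");crop(t,270,150,400,290,4,"pics/t15.png")
E
```

```text
t 26.65 tcp [445.7 -59.8 176.8] yaw 92.0 F [ 0.3  0.3 -0.2] M [ 0.05  0.03 -0.01] g 0.898 q [-0.29  0.2   1.88 -0.    1.07 -1.89]
TOP [ 423.3 -312.5] corr [ 421.2 -309.3] area 289.0 sides [40. 62.] yawneeded 105.9
SIDE corr [ 420.5 -309.2] 376.0
SIDE corr [ 412.4 -157.4] 254.5
t 26.75 tcp [446.8 -57.7 176.7] yaw 92.1 F [ 1.1  0.1 -0. ] M [0.07 0.01 0.03] g 0.899 q [-0.28  0.2   1.88  0.    1.07 -1.89]
```

View pics/s15.png

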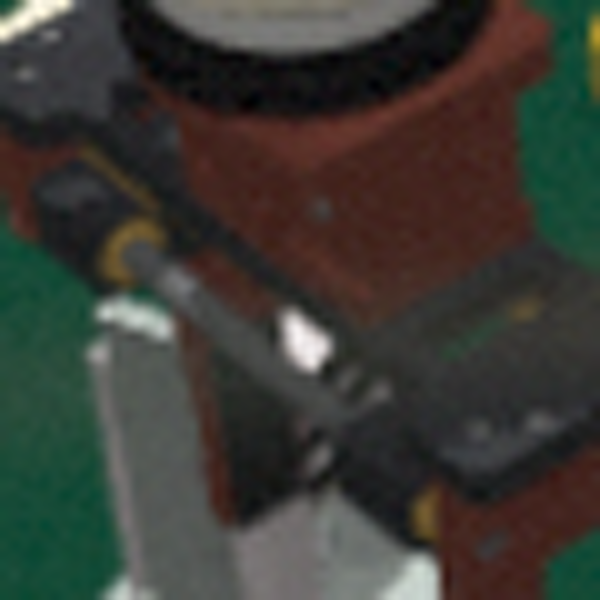

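View pics/t15.png

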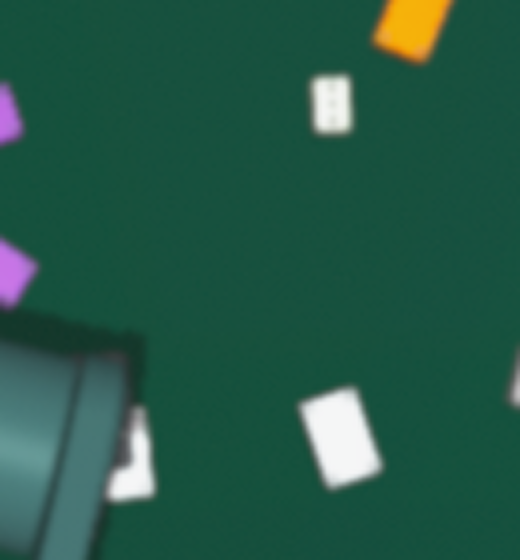

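play_rows --targets '[[0.9, [0, -1, 0], 0.5], [0.9, [-0.2, -2.4, 0], 1], [0.9, [-0.4, -3.8, 0], 2], [0.9, [-0.6, -5.2, 0], 2.8], [0.9, [-0.86, -6.6, 0], 2.8]]'

```text
clock: 27.25
ee_pos: [421.8, -256.2, 176.5]
ee_rot: [0.0, -0.143, 0.99, -0.0]
wrist_force: [1.2, -0.2, 0.7]
gripper_width: 0.9
```

play_rows --targets '[[0.9, [0, -1.2, 0], 0], [0.9, [0, -1.8, 0], 0], [0.9, [0, -1.8, 0], 0], [0.9, [0, -1.8, 0], 0], [0.9, [0, -1.8, 0], 0]]'

```text
clock: 27.75
ee_pos: [420.9, -307.5, 176.0]
ee_rot: [-0.0, -0.142, 0.99, 0.001]
wrist_force: [-0.3, 0.5, -0.0]
gripper_width: 0.898
```

```bash
python3 - <<'E'
from rig import r
from h import *
show(r);s,t=mods(r);show(r)
crop(s,180,130,240,190,10,"pics/s16.png");
E
```

```text
t 27.75 tcp [ 420.9 -307.5  176. ] yaw 106.3 F [-0.3  0.5 -0. ] M [ 0.07  0.03 -0.04] g 0.898 q [-0.76  0.3   1.74  0.    1.11 -2.62]
TOP [ 416.3 -159.5] corr [ 414.2 -156.3] area 289.0 sides [40. 62.] yawneeded 93.8
SIDE corr [ 419.7 -308.7] 314.5
SIDE corr [ 413.7 -156.1] 298.5
t 27.85 tcp [ 420.9 -307.9  176.2] yaw 106.3 F [0.5 0.1 0.1] M [ 0.09  0.02 -0.03] g 0.898 q [-0.76  0.3   1.73  0.    1.11 -2.62]
```

View pics/s16.png

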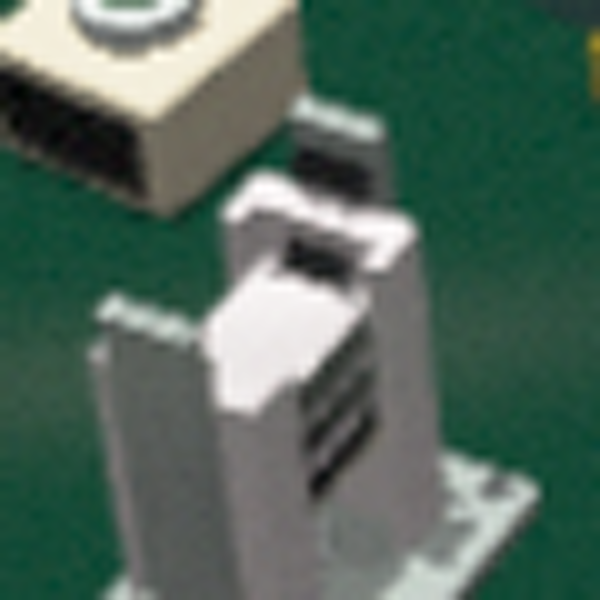

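play_rows --targets '[[0.9, [0, -0.05, -0.9], 0], [0.9, [0, -0.05, -2.4], 0], [0.9, [0, -0.05, -3.8], 0], [0.9, [0, -0.05, -5], 0], [0.9, [0, -0.05, -5.5], 0]]'

```text
clock: 28.35
ee_pos: [419.3, -308.5, 8.4]
ee_rot: [-0.001, -0.141, 0.99, 0.002]
wrist_force: [-0.9, 0.7, 0.4]
gripper_width: 0.899
```

play_rows --targets '[[0.9, [0, 0, -0.15], 0], [0.9, [0, 0, -0.24], 0], [0.7, [0, 0, -0.24], 0], [0.5, [0, 0, -0.24], 0], [0, [0, 0, -0.24], 0]]'

```text
clock: 28.85
ee_pos: [421.4, -311.6, 5.1]
ee_rot: [0.001, -0.141, 0.99, -0.001]
wrist_force: [-0.5, 0.3, -0.7]
gripper_width: 0.668
```

play_rows --targets '[[0, [0, 0, 0], 0], [0, [0, 0, 0], 0], [0, [0, 0, 0], 0], [0, [0, 0, 0], 0], [0, [0, 0, 0], 0]]'

```text
clock: 29.35
ee_pos: [420.8, -311.1, 4.2]
ee_rot: [0.0, -0.141, 0.99, -0.0]
wrist_force: [-1.1, 0.3, 4.5]
gripper_width: 0.404
```

play_rows --targets '[[0, [0, 0, 0], 0], [0, [0, 0, 0.8], 0], [0, [0, 0, 2.4], 0], [0, [0, 0, 4], 0], [0, [0, 0, 5.6], 0]]'

```text
clock: 29.85
ee_pos: [420.3, -310.6, 173.3]
ee_rot: [-0.0, -0.141, 0.99, 0.0]
wrist_force: [0.6, -0.6, -1.0]
gripper_width: 0.4
```

```bash
python3 - <<'E'
from rig import r
from h import *
show(r)
E
```

```text
t 29.85 tcp [ 420.3 -310.6  173.3] yaw 106.2 F [ 0.6 -0.6 -1. ] M [ 0.03 -0.01 -0.01] g 0.4 q [-0.77  0.3   1.74 -0.    1.11 -2.62]
```

play_rows --targets '[[0, [0.3, 1.2, 0], 0], [0, [0.6, 2.7, 0], 0.3], [0, [0.9, 4.2, 0], 0.6], [0, [1.2, 5.7, 0], 0.9], [0, [1.5, 7.2, 0], 1.2]]'

```text
clock: 30.35
ee_pos: [465.6, -93.4, 171.9]
ee_rot: [-0.0, -0.193, 0.981, -0.0]
wrist_force: [0.5, -1.0, -0.7]
gripper_width: 0.402
```

play_rows --targets '[[0, [0.4, 1.5, 0], 0], [0, [0.8, 3, 0], 0], [0, [1.2, 4.4, 0], 0], [0, [1.6, 5.7, 0], 0], [0, [1.74, 6.65, 0], 0]]'

```text
clock: 30.85
ee_pos: [518.8, 106.9, 171.8]
ee_rot: [0.0, -0.193, 0.981, 0.0]
wrist_force: [0.5, -0.7, -1.0]
gripper_width: 0.398
```

play_rows --targets '[[0, [0, 0, 0], 0], [0, [0, 0, -0.5], 0], [0, [0, 0, -1], 0], [0, [0, 0, -1.4], 0], [0, [0, 0, -1.4], 0]]'

```text
clock: 31.35
ee_pos: [516.3, 103.6, 128.3]
ee_rot: [-0.002, -0.192, 0.981, 0.0]
wrist_force: [-0.8, -0.5, -1.0]
gripper_width: 0.403
```

play_rows --targets '[[0, [0, 0, 0], 0], [0, [0, 0, 0], 0]]'

```text
clock: 31.55
ee_pos: [518.5, 104.1, 130.6]
ee_rot: [0.0, -0.192, 0.981, -0.0]
wrist_force: [-0.8, -0.5, -0.9]
gripper_width: 0.407
```

```bash
python3 - <<'E'
from rig import r
from h import *
show(r)
E
```

```text
t 31.55 tcp [518.5 104.1 130.6] yaw 112.2 F [-0.8 -0.5 -0.9] M [ 0.05  0.07 -0.07] g 0.407 q [ 0.07  0.36  1.77 -0.    1.01 -1.89]
```

play_rows --targets '[[0, [0, 0, -0.1], 0], [0, [0, 0, -0.2], 0], [0, [0, 0, -0.35], 0], [0, [0, 0, -0.45], 0], [0, [0, 0, -0.5], 0]]'

```text
clock: 32.05
ee_pos: [517.7, 104.4, 114.5]
ee_rot: [-0.0, -0.193, 0.981, -0.0]
wrist_force: [-0.5, -0.2, -0.2]
gripper_width: 0.403
```

```bash
python3 - <<'E'
from rig import r
from h import *
show(r)
E
```

```text
t 32.05 tcp [517.7 104.4 114.5] yaw 112.2 F [-0.5 -0.2 -0.2] M [ 0.03 -0.01 -0.01] g 0.403 q [ 0.07  0.38  1.79 -0.    0.97 -1.89]
```

play_rows --targets '[[0, [0, 0, -0.2], 0], [0, [0, 0, -0.4], 0], [0, [0, 0, -0.6], 0], [0, [0, 0, -0.8], 0], [0, [0, 0, -0.95], 0]]'

```text
clock: 32.55
ee_pos: [520.0, 104.7, 87.7]
ee_rot: [0.002, -0.192, 0.981, -0.0]
wrist_force: [-0.5, 0.7, 12.8]
gripper_width: 0.402
```

play_rows --targets '[[0, [0, 0, -0.06], 0], [0, [0, 0, -0.13], 0], [0, [0, 0, -0.13], 0], [0, [0, 0, -0.13], 0]]'

```text
clock: 32.95
ee_pos: [520.0, 104.7, 84.1]
ee_rot: [0.002, -0.192, 0.981, -0.0]
wrist_force: [-1.2, 0.5, 12.5]
gripper_width: 0.405
```

```bash
python3 - <<'E'
from rig import r
from h import *
show(r)
s=r.get_image("side");crop(s,180,130,240,190,10,"pics/s17.png")
E
```

```text
t 32.95 tcp [520.  104.7  84.1] yaw 112.2 F [-1.2  0.5 12.5] M [0.16 0.24 0.  ] g 0.405 q [ 0.07  0.43  1.81  0.    0.9  -1.89]
```

View pics/s17.png

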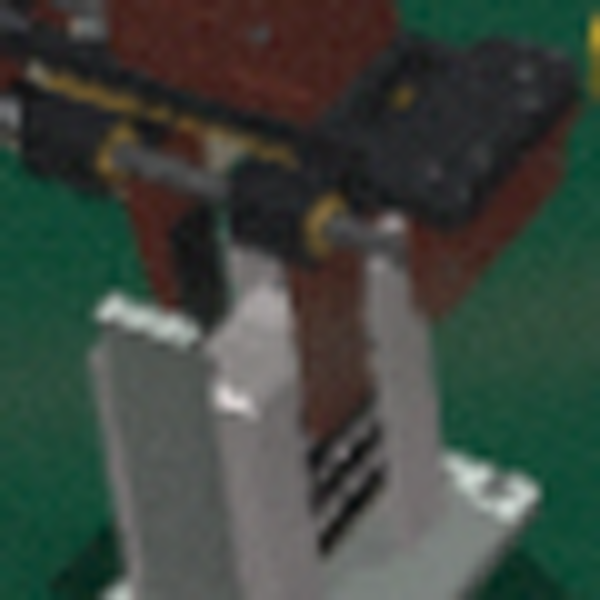

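play_rows --targets '[[0.75, [0, 0, 0], 0], [0.75, [0, 0, 0], 0], [0.75, [0, 0, 0], 0], [0.75, [0, 0, 0], 0], [0.75, [0, 0, 0.3], 0]]'

```text
clock: 33.5
ee_pos: [516.8, 104.3, 90.8]
ee_rot: [-0.001, -0.192, 0.981, 0.0]
wrist_force: [0.7, 0.1, 0.2]
gripper_width: 0.747
```

play_rows --targets '[[0.9, [0, 0, 1.4], 0], [0.9, [0, 0, 2.7], 0], [0.9, [-0.5, -1, 2.75], -1], [0.9, [-1.1, -2.3, 2.75], -2], [0.9, [-1.7, -3.7, 2.75], -3]]'

```text
clock: 34.0
ee_pos: [466.8, -7.2, 175.2]
ee_rot: [0.001, -0.062, 0.998, -0.0]
wrist_force: [0.8, -0.7, -1.2]
gripper_width: 0.898
```

play_rows --targets '[[0.9, [-0.5, -1.3, 0], -0.5], [0.9, [-1, -2.6, 0], -0.7], [0.9, [-1.5, -3.9, 0], -0.7], [0.9, [-1.77, -4.8, 0], -0.7], [0.9, [-1.77, -4.95, 0], -0.7]]'

```text
clock: 34.5
ee_pos: [413.3, -157.6, 174.8]
ee_rot: [0.0, -0.031, 1.0, -0.001]
wrist_force: [0.4, 0.8, -0.3]
gripper_width: 0.9
```

play_rows --targets '[[0.9, [0, 0, 0], 0], [0.9, [0, 0, 0], 0], [0.9, [0, 0, 0], 0]]'

```text
clock: 34.8
ee_pos: [414.2, -153.9, 174.1]
ee_rot: [-0.0, -0.033, 0.999, 0.0]
wrist_force: [0.2, -1.1, 0.4]
gripper_width: 0.896
```

```bash
python3 - <<'E'
from rig import r
from h import *
show(r);s,t=mods(r);show(r)
crop(s,150,110,310,280,4,"pics/s18.png");
E
```

```text
t 34.8 tcp [ 414.2 -153.9  174.1] yaw 93.8 F [ 0.2 -1.1  0.4] M [ 0.06  0.07 -0.03] g 0.896 q [-0.51  0.19  1.9   0.    1.06 -2.15]
SIDE corr [ 411.7 -156.3] 255.0
t 34.9 tcp [ 414.1 -154.   174.1] yaw 93.8 F [ 0.6 -0.6 -0.4] M [ 0.05  0.01 -0.04] g 0.9 q [-0.51  0.19  1.9   0.    1.06 -2.15]
```

View pics/s18.png

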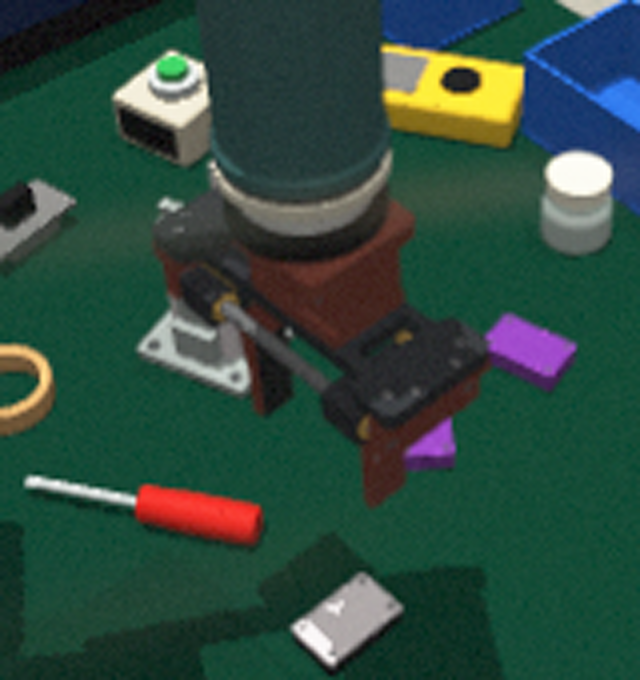

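play_rows --targets '[[0.9, [0, -0.03, -0.9], 0], [0.9, [0, -0.03, -2.4], 0], [0.9, [0, -0.03, -3.8], 0], [0.9, [0, -0.03, -5], 0], [0.9, [0, -0.03, -5.45], 0]]'

```text
clock: 35.4
ee_pos: [412.3, -154.3, 7.9]
ee_rot: [-0.002, -0.033, 0.999, 0.001]
wrist_force: [0.1, -0.4, 1.0]
gripper_width: 0.897
```

play_rows --targets '[[0.9, [0, 0, -0.15], 0], [0.9, [0, 0, -0.23], 0], [0.7, [0, 0, -0.23], 0], [0.5, [0, 0, -0.23], 0], [0, [0, 0, -0.23], 0]]'

```text
clock: 35.9
ee_pos: [414.6, -156.3, 4.6]
ee_rot: [0.001, -0.032, 0.999, -0.001]
wrist_force: [-0.5, -0.4, 0.4]
gripper_width: 0.667
```

play_rows --targets '[[0, [0, 0, 0], 0], [0, [0, 0, 0], 0], [0, [0, 0, 0], 0], [0, [0, 0, 0], 0], [0, [0, 0, 0], 0]]'

```text
clock: 36.4
ee_pos: [414.0, -156.1, 4.0]
ee_rot: [0.0, -0.032, 0.999, -0.0]
wrist_force: [-1.1, -0.6, 6.3]
gripper_width: 0.405
```

play_rows --targets '[[0, [0, 0, 0], 0], [0, [0, 0, 0.8], 0], [0, [0, 0, 2.4], 0], [0, [0, 0, 4], 0], [0, [0, 0, 5.6], 0]]'

```text
clock: 36.9
ee_pos: [413.1, -155.6, 173.2]
ee_rot: [-0.001, -0.032, 0.999, 0.0]
wrist_force: [0.4, -0.0, -1.1]
gripper_width: 0.404
```

```bash
python3 - <<'E'
from rig import r
from h import *
show(r);s=r.get_image("side");crop(s,180,110,340,240,4.5,"pics/s19.png");
E
```

```text
t 36.9 tcp [ 413.1 -155.6  173.2] yaw 93.7 F [ 0.4 -0.  -1.1] M [0.   0.01 0.01] g 0.404 q [-0.52  0.19  1.9  -0.    1.05 -2.15]
```

View pics/s19.png

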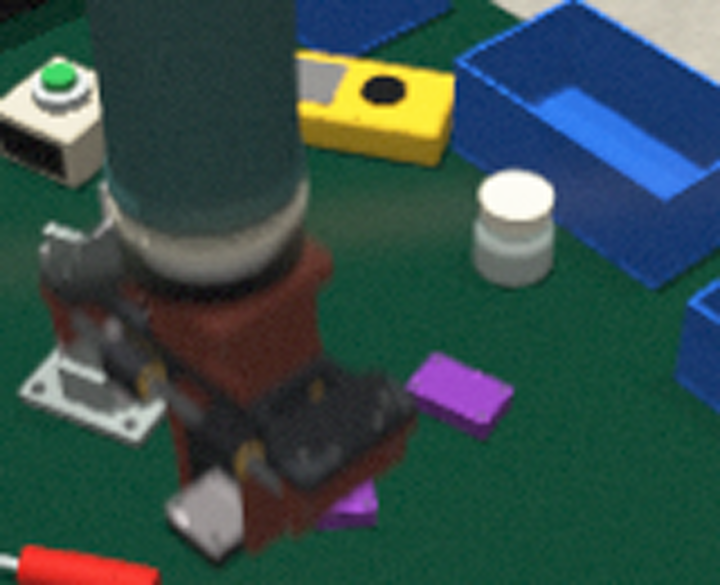

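play_rows --targets '[[0, [1.2, 0, 0], 1], [0, [2.4, 0, 0], 2], [0, [3.48, 0, 0], 3], [0, [3.48, 0, 0], 3.7], [0, [3.48, 0, 0], 3.7]]'

```text
clock: 37.45
ee_pos: [518.6, -155.7, 170.8]
ee_rot: [-0.001, -0.193, 0.981, 0.0]
wrist_force: [-0.2, 0.2, -1.5]
gripper_width: 0.405
```

```bash
python3 - <<'E'
from rig import r
from h import *
show(r);s=r.get_image("side");crop(s,180,130,240,190,10,"pics/s20.png");
E
```

```text
t 37.45 tcp [ 518.6 -155.7  170.8] yaw 112.3 F [-0.2  0.2 -1.5] M [0.04 0.02 0.03] g 0.405 q [-0.42  0.33  1.7  -0.    1.11 -2.38]
```

View pics/s20.png

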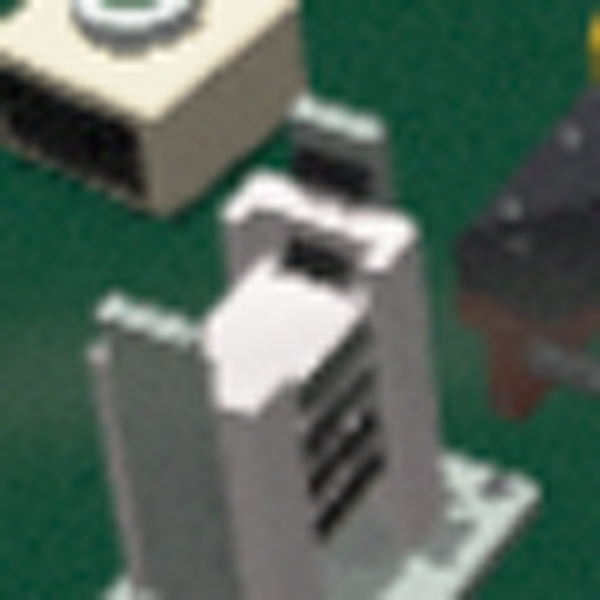

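Four latched flat. Now the fifth.

play_rows --targets '[[0, [0, 1.2, 0], 0], [0, [0, 2.7, 0], 0], [0, [0, 4.2, 0], 0], [0, [0, 5.7, 0], 0], [0, [0, 7, 0], 0]]'

```text
clock: 38.0
ee_pos: [516.7, 55.7, 171.5]
ee_rot: [-0.0, -0.191, 0.982, 0.0]
wrist_force: [0.9, -0.4, -0.8]
gripper_width: 0.403
```

play_rows --targets '[[0, [0, 1, 0], 0], [0, [0, 1.69, 0], 0], [0, [0, 1.69, 0], 0], [0, [0, 1.69, -0.5], 0], [0, [0, 1.69, -1], 0]]'

```text
clock: 38.5
ee_pos: [518.0, 103.8, 141.6]
ee_rot: [0.0, -0.192, 0.981, -0.0]
wrist_force: [0.7, 0.1, -1.2]
gripper_width: 0.405
```

play_rows --targets '[[0, [0, 0, -0.3], 0], [0, [0, 0, -0.4], 0], [0, [0, 0, -0.4], 0], [0, [0, 0, -0.4], 0]]'

```text
clock: 38.9
ee_pos: [518.6, 104.4, 130.2]
ee_rot: [0.0, -0.192, 0.981, -0.0]
wrist_force: [0.2, -0.1, -0.2]
gripper_width: 0.404
```

```bash
python3 - <<'E'
from rig import r
from h import *
show(r)
E
```

```text
t 38.9 tcp [518.6 104.4 130.2] yaw 112.2 F [ 0.2 -0.1 -0.2] M [0.05 0.03 0.09] g 0.404 q [ 0.07  0.36  1.77 -0.    1.01 -1.89]
```

play_rows --targets '[[0, [0, 0, -0.1], 0], [0, [0, 0, -0.2], 0], [0, [0, 0, -0.35], 0], [0, [0, 0, -0.45], 0], [0, [0, 0, -0.5], 0]]'

```text
clock: 39.4
ee_pos: [518.0, 104.7, 114.3]
ee_rot: [-0.0, -0.193, 0.981, -0.0]
wrist_force: [-0.5, -0.6, -0.9]
gripper_width: 0.402
```

```bash
python3 - <<'E'
from rig import r
from h import *
show(r)
E
```

```text
t 39.4 tcp [518.  104.7 114.3] yaw 112.2 F [-0.5 -0.6 -0.9] M [0.08 0.   0.  ] g 0.402 q [ 0.07  0.39  1.79 -0.    0.97 -1.89]
```

play_rows --targets '[[0, [0, 0, -0.2], 0], [0, [0, 0, -0.4], 0], [0, [0, 0, -0.6], 0], [0, [0, 0, -0.8], 0], [0, [0, 0, -0.95], 0]]'

```text
clock: 39.9
ee_pos: [519.7, 104.8, 87.5]
ee_rot: [0.001, -0.193, 0.981, -0.0]
wrist_force: [-2.2, -0.8, 13.8]
gripper_width: 0.404
```

play_rows --targets '[[0, [0, 0, -0.06], 0], [0, [0, 0, -0.12], 0], [0, [0, 0, -0.12], 0], [0, [0, 0, -0.12], 0]]'

```text
clock: 40.3
ee_pos: [519.7, 104.8, 84.2]
ee_rot: [0.001, -0.193, 0.981, -0.0]
wrist_force: [-2.9, -0.3, 15.1]
gripper_width: 0.408
```

```bash
python3 - <<'E'
from rig import r
from h import *
show(r)
s=r.get_image("side");crop(s,180,130,240,190,10,"pics/s21.png")
E
```

```text
t 40.3 tcp [519.7 104.8  84.2] yaw 112.2 F [-2.9 -0.3 15.1] M [-0.02  0.54  0.02] g 0.408 q [ 0.07  0.43  1.81 -0.    0.9  -1.89]
```

View pics/s21.png

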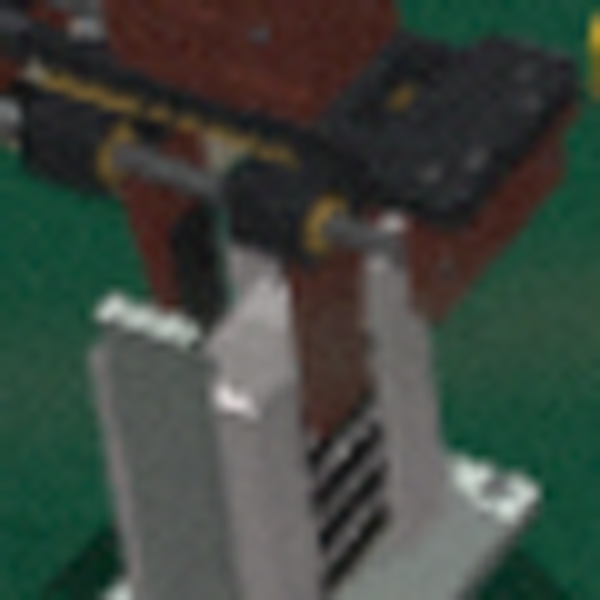

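play_rows --targets '[[0.75, [0, 0, 0], 0], [0.75, [0, 0, 0], 0], [0.75, [0, 0, 0], 0], [0.75, [0, 0, 0], 0], [0.75, [0, 0, 0.3], 0]]'

```text
clock: 40.85
ee_pos: [517.1, 104.6, 90.8]
ee_rot: [-0.001, -0.192, 0.981, 0.0]
wrist_force: [-0.7, -0.1, 0.2]
gripper_width: 0.749
```

play_rows --targets '[[0.75, [0, 0, 1.4], 0], [0.75, [0, 0, 2.9], 0], [0.75, [1, -2, 3.5], 0], [0.75, [1, -2, 3.5], 0], [0.75, [1, -2, 3.5], 0]]'

```text
clock: 41.35
ee_pos: [550.6, 42.7, 198.6]
ee_rot: [0.002, -0.191, 0.982, -0.001]
wrist_force: [0.0, -0.2, -0.3]
gripper_width: 0.751
```

```bash
python3 - <<'E'
from rig import r
from h import *
import pickle
show(r)
s=r.get_image("side");t=r.get_image("top");pickle.dump((t,s),open("im1.pkl","wb"))
show(r)
crop(s,180,130,240,190,10,"pics/s22.png");crop(s,125,140,185,190,12,"pics/caps.png");crop(t,110,220,170,290,10,"pics/capt2.png")
E
```

```text
t 41.35 tcp [550.6  42.7 198.6] yaw 112.1 F [ 0.  -0.2 -0.3] M [ 0.01  0.04 -0.01] g 0.751 q [-0.05  0.31  1.65 -0.    1.18 -2.  ]
t 41.45 tcp [547.8  44.8 196.7] yaw 112.1 F [-0.5  0.2  0.7] M [ 0.07 -0.05 -0.  ] g 0.747 q [-0.04  0.31  1.65  0.    1.18 -2.  ]
```

View pics/s22.png

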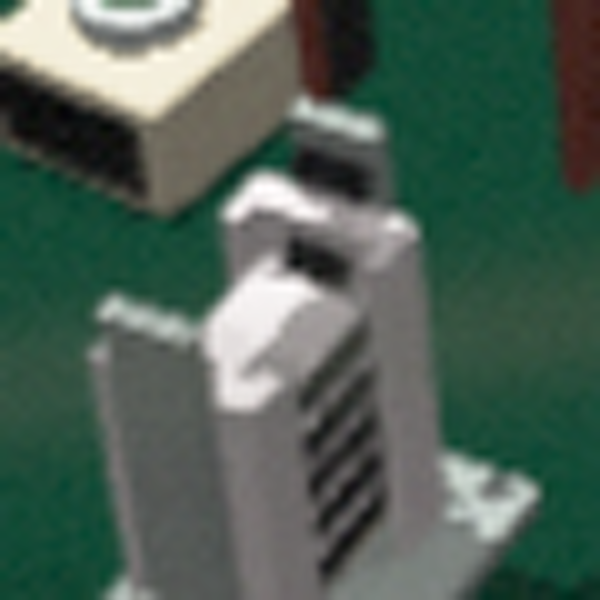

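View pics/caps.png

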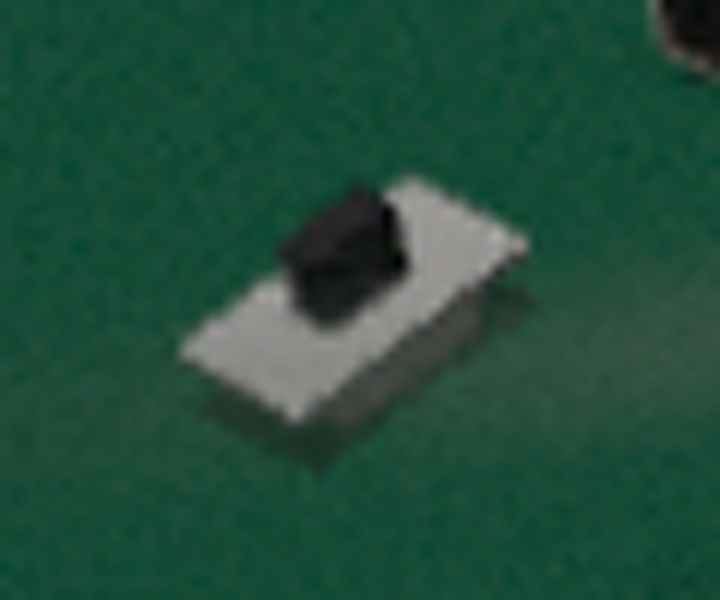

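View pics/capt2.png

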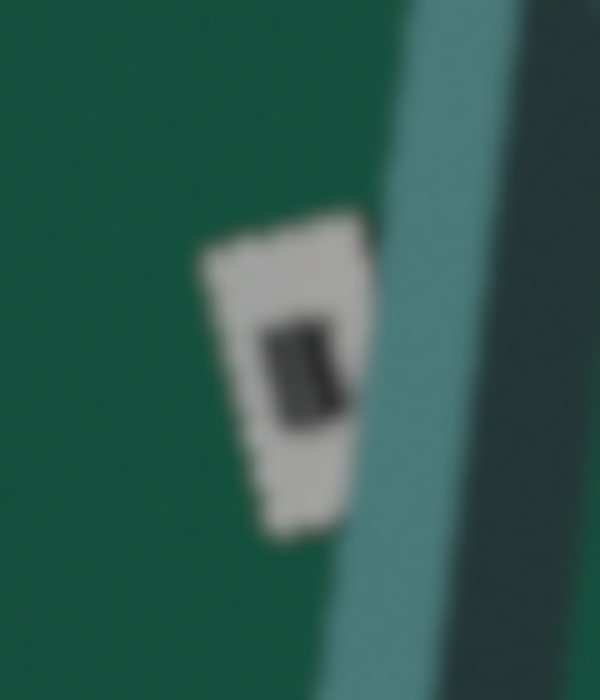

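```bash
python3 - <<'E'
from h import *
import pickle
t,s=pickle.load(open("im1.pkl","rb"))
f=lambda p,k,o:(np.array(p,float)+.5)/k-.5+np.array(o)
q=f([(182,352),(296,420),(528,245),(410,178)],12,(125,140))
c=np.array([-.6,.45])
P=onplane(s,q+c,20);print(P.round(1).tolist(),P.mean(0).round(1))
for i,j in((0,3),(1,2),(0,1),(3,2)):
    d=P[j]-P[i];print(np.linalg.norm(d).round(1),np.degrees(np.arctan2(d[1],d[0])).round(1))
tc=f([(203,245),(360,212),(270,540)],10,(110,220));T=onplane(t,tc,20)+[-2.1,3.2,0];print(T.round(1).tolist())
d=T[2]-T[0];print('ang',np.degrees(np.arctan2(-d[1],-d[0])))
# centre from full top image 0 minus check
for a in tc:
    X=onplane(t,[a],20)[0];k=np.argmin(np.linalg.norm(proj(s,X)-q,axis=1));print('tri',[v if np.isscalar(v) else v.round(1) for v in tri(t,a,s,q[k])])
g=f([(310,375)],10,(110,220));print('grip top',onplane(t,g,40)+[-2.1,3.2,0])
E
```

```text
[[400.2, 297.8, 20.0], [409.7, 256.6, 20.0], [487.7, 274.9, 20.0], [478.2, 318.3, 20.0]] [443.9 286.9  20. ]
80.7 14.7
80.2 13.2
42.3 -77.0
44.4 -77.6
[[480.1, 318.9, 20.0], [488.1, 274.3, 20.0], [397.3, 300.5, 20.0]]
ang 12.53966443492273
tri [array([481. , 315.8,  22. ]), np.float64(2.771338103071956)]
tri [array([489.3, 270.7,  23.8]), np.float64(2.0203161570156585)]
tri [array([400.6, 296. ,  22.7]), np.float64(2.254107518349359)]
grip top [[443.27715632 283.50540323  40.        ]]
```

play_rows --targets '[[0.6, [-0.5, 1.2, 0], -0.5], [0.6, [-1.1, 2.6, 0], -1], [0.6, [-1.7, 4, 0], -1.74], [0.6, [-2.3, 5.4, 0], -1.74], [0.6, [-2.9, 6.8, 0], -1.74]]'

```text
clock: 41.95
ee_pos: [458.5, 250.7, 195.9]
ee_rot: [-0.001, -0.118, 0.993, -0.0]
wrist_force: [0.6, 0.3, -0.4]
gripper_width: 0.598
```

play_rows --targets '[[0.6, [-0.5, 1, 0], 0], [0.6, [-0.58, 1.28, 0], 0], [0.6, [-0.58, 1.28, 0], 0], [0.6, [-0.58, 1.28, -1], 0], [0.6, [-0.58, 1.28, -2], 0]]'

```text
clock: 42.45
ee_pos: [445.0, 286.5, 136.6]
ee_rot: [0.001, -0.117, 0.993, 0.0]
wrist_force: [0.6, -0.0, -1.1]
gripper_width: 0.597
```

play_rows --targets '[[0.6, [0, 0, -1], 0], [0.6, [0, 0, -1.7], 0], [0.6, [0, 0, -2], 0], [0.6, [0, 0, -2], 0], [0.6, [0, 0, -2], 0]]'

```text
clock: 42.95
ee_pos: [444.7, 286.8, 77.2]
ee_rot: [0.0, -0.117, 0.993, -0.0]
wrist_force: [-0.2, 0.3, 0.2]
gripper_width: 0.6
```

```bash
python3 - <<'E'
from rig import r
from h import *
show(r)
s=r.get_image("side");crop(s,115,110,195,190,9,"pics/s23.png")
E
```

```text
t 42.95 tcp [444.7 286.8  77.2] yaw 103.5 F [-0.2  0.3  0.2] M [ 0.09 -0.01 -0.  ] g 0.6 q [ 0.44  0.44  1.82 -0.    0.89 -1.36]
```

View pics/s23.png

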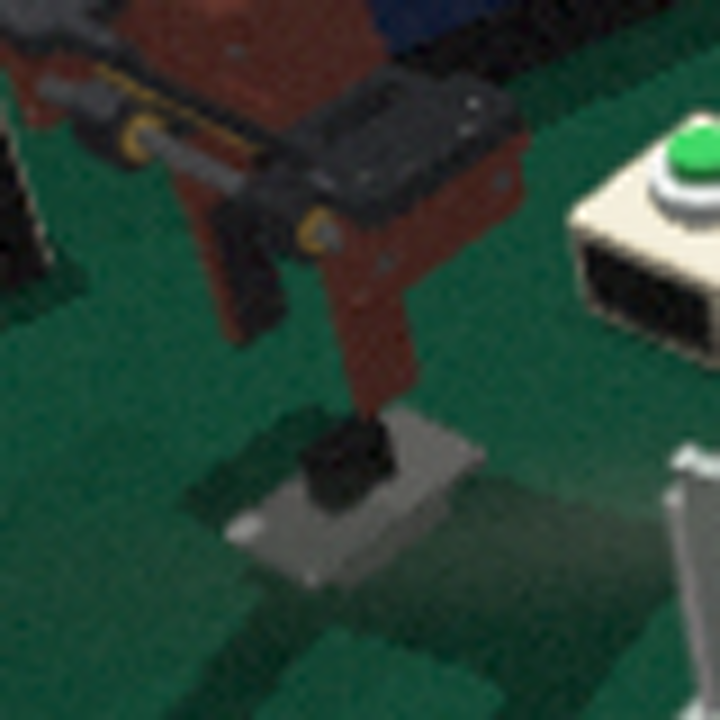

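play_rows --targets '[[0.6, [-0.03, 0, -0.6], 0], [0.6, [-0.03, 0, -1.1], 0], [0.6, [-0.03, 0, -1.5], 0], [0.6, [-0.03, 0, -1.7], 0], [0.6, [-0.03, 0, -1.7], 0]]'

```text
clock: 43.5
ee_pos: [442.9, 287.0, 25.4]
ee_rot: [-0.0, -0.118, 0.993, -0.0]
wrist_force: [0.3, 0.1, -0.4]
gripper_width: 0.601
```

play_rows --targets '[[0, [0, 0, 0], 0], [0, [0, 0, 0], 0], [0, [0, 0, 0], 0], [0, [0, 0, 0], 0], [0, [0, 0, 0], 0]]'

```text
clock: 44.0
ee_pos: [443.1, 287.2, 25.9]
ee_rot: [0.0, -0.118, 0.993, 0.0]
wrist_force: [-1.0, 0.8, 0.1]
gripper_width: 0.188
```

play_rows --targets '[[0, [0, 0, 0], 0], [0, [0, 0, 0], 0], [0, [0, 0, 0], 0], [0, [0, 0, 0], 0], [0, [0, 0, 0], 0]]'

```text
clock: 44.5
ee_pos: [443.1, 287.2, 25.8]
ee_rot: [0.0, -0.118, 0.993, -0.0]
wrist_force: [0.1, 0.8, 2.2]
gripper_width: 0.156
```

play_rows --targets '[[0, [0, 0, 0.5], 0], [0, [0, 0, 1.8], 0], [0, [0, 0, 3.3], 0], [0, [0, 0, 4.8], 0], [0, [0, 0, 6], 0]]'

```text
clock: 45.0
ee_pos: [443.1, 287.1, 207.9]
ee_rot: [0.001, -0.118, 0.993, 0.0]
wrist_force: [0.6, -0.9, -1.8]
gripper_width: 0.154
```

```bash
python3 - <<'E'
from rig import r
from h import *
show(r)
s=r.get_image("side");crop(s,115,70,195,150,9,"pics/s24.png")
E
```

```text
t 45.0 tcp [443.1 287.1 207.9] yaw 103.5 F [ 0.6 -0.9 -1.8] M [ 0.04  0.   -0.01] g 0.154 q [ 0.44  0.27  1.68 -0.    1.19 -1.36]
```

View pics/s24.png

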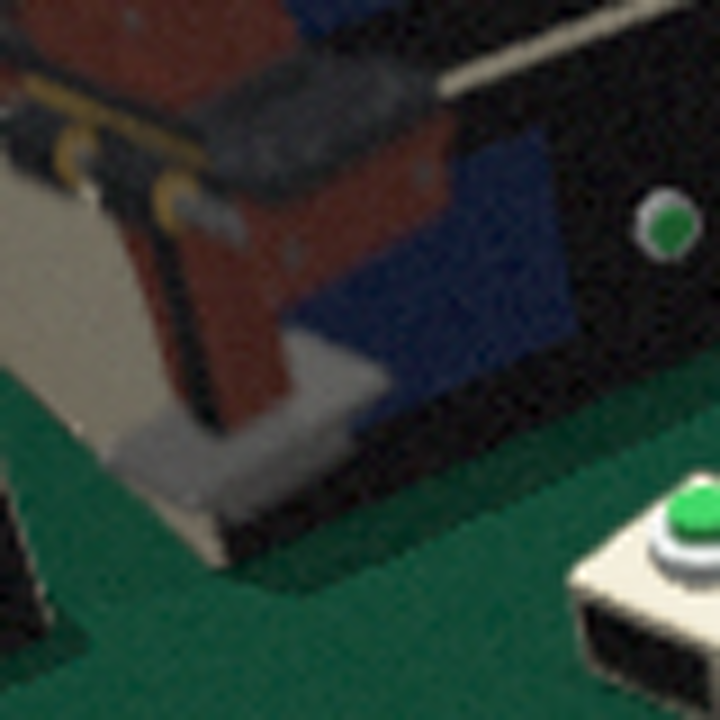

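play_rows --targets '[[0, [0.5, -1.2, 0], 0.5], [0, [1, -2.5, 0], 1], [0, [1.5, -3.8, 0], 1.74], [0, [2, -5, 0], 1.74], [0, [2.5, -6.1, 0], 1.74]]'

```text
clock: 45.55
ee_pos: [517.9, 102.3, 205.1]
ee_rot: [-0.0, -0.192, 0.981, -0.0]
wrist_force: [1.4, -0.2, -0.3]
gripper_width: 0.156
```

play_rows --targets '[[0, [0, 0, 0], 0], [0, [0, 0, 0], 0], [0, [0, 0, -0.5], 0], [0, [0, 0, -1], 0], [0, [0, 0, -1.2], 0]]'

```text
clock: 46.05
ee_pos: [516.1, 105.3, 168.1]
ee_rot: [-0.001, -0.193, 0.981, 0.0]
wrist_force: [-0.1, -0.1, -1.5]
gripper_width: 0.157
```

play_rows --targets '[[0, [0, 0, 0], 0], [0, [0, 0, 0], 0]]'

```text
clock: 46.25
ee_pos: [517.9, 104.8, 169.9]
ee_rot: [0.0, -0.193, 0.981, 0.0]
wrist_force: [0.1, 0.8, -0.4]
gripper_width: 0.153
```

```bash
python3 - <<'E'
from rig import r
from h import *
show(r)
s=r.get_image("side");crop(s,170,110,240,190,9,"pics/s25.png")
E
```

```text
t 46.25 tcp [517.9 104.8 169.9] yaw 112.3 F [ 0.1  0.8 -0.4] M [ 0.1  -0.05  0.01] g 0.153 q [ 0.07  0.31  1.73  0.    1.1  -1.89]
```

View pics/s25.png

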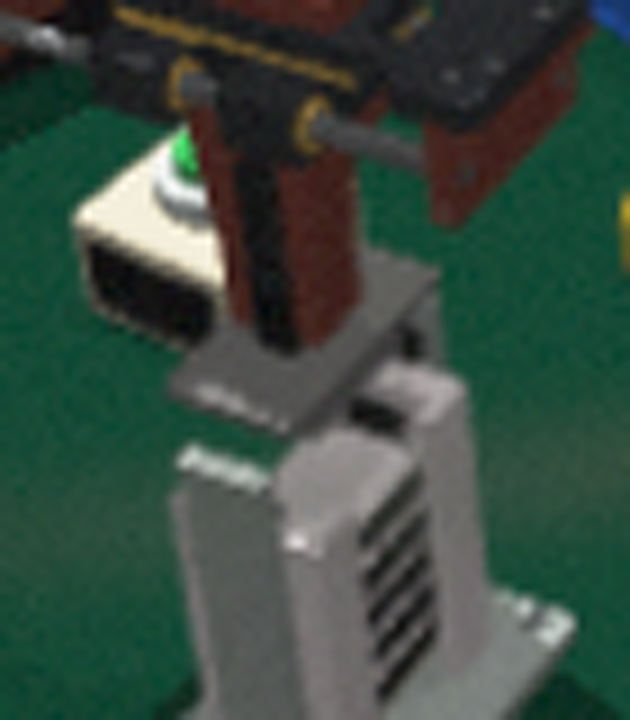

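play_rows --targets '[[0, [0, 0, -0.2], 0], [0, [0, 0, -0.4], 0], [0, [0, 0, -0.6], 0], [0, [0, 0, -0.7], 0], [0, [0, 0, -0.7], 0]]'

```text
clock: 46.8
ee_pos: [517.5, 104.0, 147.9]
ee_rot: [-0.001, -0.192, 0.981, 0.0]
wrist_force: [1.1, -0.2, -0.3]
gripper_width: 0.156
```

play_rows --targets '[[0, [0, 0, -0.05], 0], [0, [0, 0, -0.1], 0], [0, [0, 0, -0.1], 0]]'

```text
clock: 47.1
ee_pos: [518.0, 104.0, 145.7]
ee_rot: [0.0, -0.192, 0.981, -0.0]
wrist_force: [-0.2, -0.2, -0.7]
gripper_width: 0.157
```

```bash
python3 - <<'E'
from rig import r
from h import *
show(r)
s=r.get_image("side");crop(s,170,110,240,190,9,"pics/s26.png")
E
```

```text
t 47.1 tcp [518.  104.  145.7] yaw 112.2 F [-0.2 -0.2 -0.7] M [-0.01  0.03  0.02] g 0.157 q [ 0.07  0.34  1.75 -0.    1.04 -1.89]
```

View pics/s26.png

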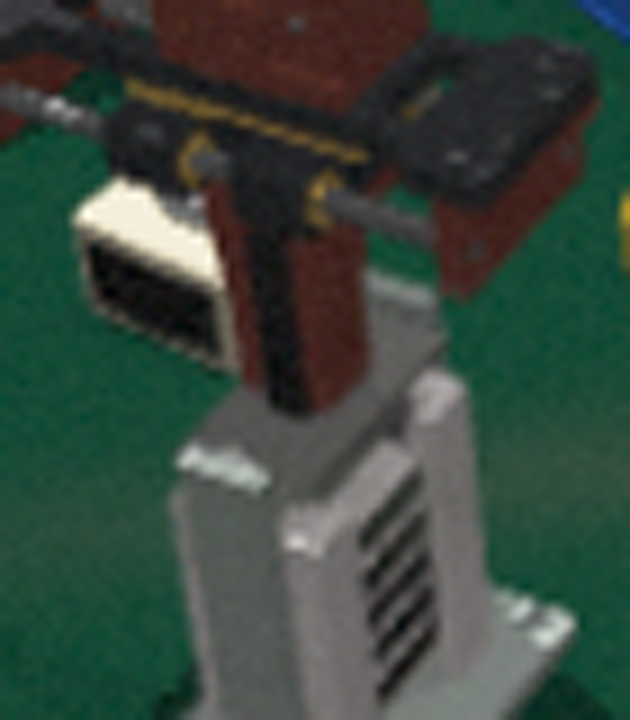

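play_rows --targets '[[0, [0, 0, -0.1], 0], [0, [0, 0, -0.2], 0], [0, [0, 0, -0.3], 0], [0, [0, 0, -0.4], 0], [0, [0, 0, -0.46], 0]]' --newtons 60

```text
clock: 47.65
ee_pos: [518.0, 104.1, 131.7]
ee_rot: [0.0, -0.192, 0.981, -0.0]
wrist_force: [-2.7, 0.0, 33.8]
gripper_width: 0.155
```

play_rows --targets '[[0, [0, 0, -0.02], 0], [0, [0, 0, -0.04], 0], [0, [0, 0, -0.04], 0]]'

```text
clock: 47.95
ee_pos: [518.1, 104.1, 131.7]
ee_rot: [0.0, -0.193, 0.981, -0.0]
wrist_force: [-3.1, -0.4, 13.9]
gripper_width: 0.157
```

```bash
python3 - <<'E'
from rig import r
from h import *
show(r)
s=r.get_image("side");crop(s,170,110,240,190,9,"pics/s27.png")
E
```

```text
t 47.95 tcp [518.1 104.1 131.7] yaw 112.2 F [-3.1 -0.4 13.9] M [-0.12  0.63  0.05] g 0.157 q [ 0.07  0.36  1.77 -0.    1.01 -1.89]
```

View pics/s27.png

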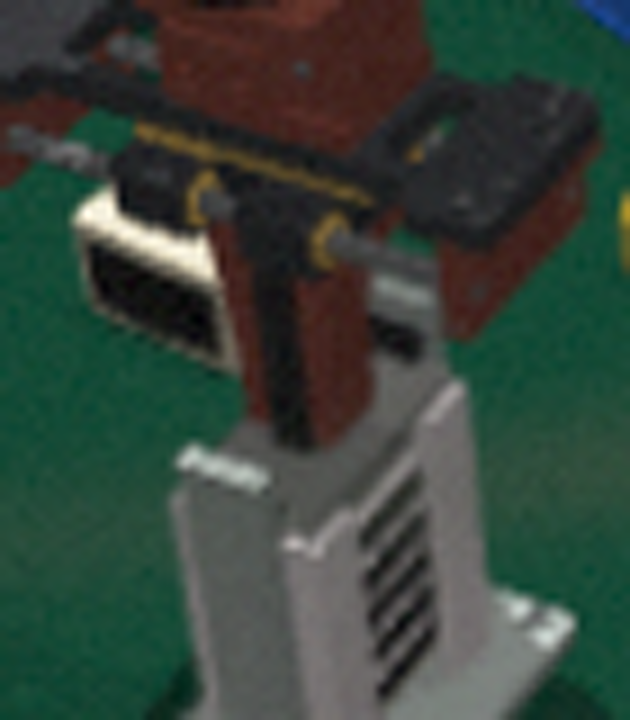

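play_rows --targets '[[0.5, [0, 0, 0.03], 0], [0.5, [0, 0, 0.03], 0], [0.5, [0, 0, 0.03], 0], [0.5, [0, 0, 0.03], 0], [0.5, [0, 0, 0.3], 0]]'

```text
clock: 48.5
ee_pos: [517.0, 104.0, 138.8]
ee_rot: [-0.001, -0.192, 0.981, 0.0]
wrist_force: [0.7, -0.2, -0.5]
gripper_width: 0.501
```

play_rows --targets '[[0.5, [0, 0, 1.3], 0], [0.5, [0, 0, 2.5], 0], [0.2, [0.8, 1, 2.5], 0], [0, [1.6, 2, 2.5], 0], [0, [2, 3, 2.5], 0]]'

```text
clock: 49.0
ee_pos: [580.2, 195.1, 216.0]
ee_rot: [0.001, -0.192, 0.981, -0.0]
wrist_force: [0.1, -0.1, -0.7]
gripper_width: 0.267
```

play_rows --targets '[[0, [0, 0, 0], 0], [0, [0, 0, 0], 0], [0, [0, 0, 0], 0], [0, [0, 0, 0], 0]]'

```text
clock: 49.4
ee_pos: [577.4, 193.1, 214.7]
ee_rot: [-0.0, -0.192, 0.981, -0.0]
wrist_force: [-0.1, -0.1, 0.4]
gripper_width: 0.003
```

```bash
python3 - <<'E'
from rig import r
from h import *
import pickle
show(r)
s=r.get_image("side");crop(s,170,100,240,190,8,"pics/s28.png")
t,s0=pickle.load(open("im0.pkl","rb"))
a=(126.07,196.81);b=np.array((192.43,126.11))
X,e=tri(t,a,s0,b);print('tri raw',X.round(1),e)
for z in(58,62,66,70): print(z,'side corr',onplane(s0,[b+[-.6,.45]],z)[0].round(1),'top',(onplane(t,[a],z)[0]+[-2.1,3.2,0]).round(1))
E
```

```text
t 49.4 tcp [577.4 193.1 214.7] yaw 112.1 F [-0.1 -0.1  0.4] M [ 0.06 -0.02  0.03] g 0.003 q [ 0.21  0.38  1.5  -0.    1.26 -1.75]
tri raw [610.4 311.2  69.8] 0.7146761081670674
58 side corr [615. 325.  58.] top [609.8 317.7  58. ]
62 side corr [612.4 320.1  62. ] top [609.4 316.5  62. ]
66 side corr [609.8 315.3  66. ] top [609.  315.4  66. ]
70 side corr [607.2 310.4  70. ] top [608.5 314.2  70. ]
```

View pics/s28.png

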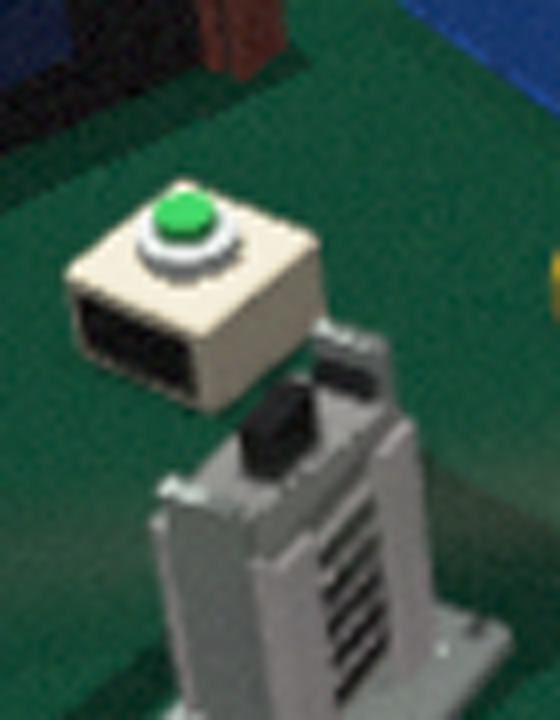

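play_rows --targets '[[0, [0.4, 1.2, 0], 0], [0, [0.8, 2.6, 0], 0], [0, [1.07, 4.07, 0], 0], [0, [1.07, 4.07, -1], 0], [0, [1.07, 4.07, -2.3], 0]]'

```text
clock: 49.95
ee_pos: [612.1, 317.9, 147.3]
ee_rot: [0.003, -0.193, 0.981, 0.0]
wrist_force: [0.2, 0.5, -0.3]
gripper_width: 0.008
```

play_rows --targets '[[0, [0, 0, -1], 0], [0, [0, 0, -1.8], 0], [0, [0, 0, -2.1], 0], [0, [0, 0, -2.1], 0], [0, [0, 0, -2.1], 0]]'

```text
clock: 50.45
ee_pos: [611.0, 316.2, 83.9]
ee_rot: [0.001, -0.192, 0.981, 0.0]
wrist_force: [0.4, -0.7, 0.2]
gripper_width: 0.003
```

```bash
python3 - <<'E'
from rig import r
from h import *
show(r)
s=r.get_image("side");crop(s,170,80,240,160,9,"pics/s29.png")
for z in (150,156,161): print(z,((proj(s,[518.3,104.4,z])[0]+[.6,-.45]-[170,100]+.5)*8-.5).round())
E
```

```text
t 50.45 tcp [611.  316.2  83.9] yaw 112.2 F [ 0.4 -0.7  0.2] M [0.07 0.03 0.02] g 0.003 q [ 0.38  0.61  1.44 -0.    1.09 -1.58]
150 [274. 406.]
156 [272. 392.]
161 [271. 380.]
```

View pics/s29.png

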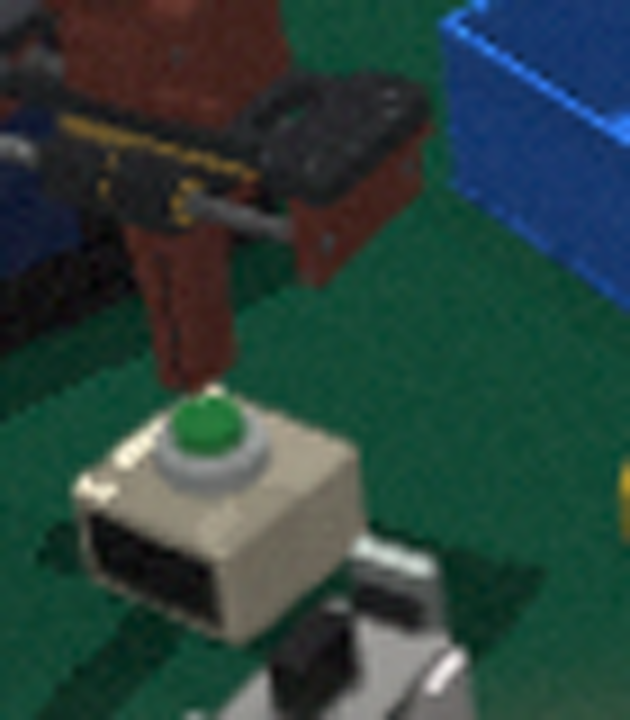

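play_rows --targets '[[0, [-0.03, -0.02, -0.3], 0], [0, [-0.03, -0.02, -0.5], 0], [0, [-0.03, -0.02, -0.6], 0], [0, [-0.03, -0.02, -0.6], 0]]'

```text
clock: 50.9
ee_pos: [609.3, 315.6, 64.5]
ee_rot: [0.0, -0.193, 0.981, -0.0]
wrist_force: [-0.2, -0.9, 3.6]
gripper_width: 0.007
```

play_rows --targets '[[0, [0, 0, -0.06], 0], [0, [0, 0, -0.1], 0], [0, [0, 0, -0.1], 0]]'

```text
clock: 51.2
ee_pos: [609.3, 315.6, 61.9]
ee_rot: [0.0, -0.193, 0.981, -0.0]
wrist_force: [-0.5, 0.6, 4.3]
gripper_width: 0.003
```

play_rows --targets '[[0, [0, 0, -0.05], 0], [0, [0, 0, -0.08], 0], [0, [0, 0, -0.08], 0]]'

```text
clock: 51.5
ee_pos: [609.4, 315.7, 61.2]
ee_rot: [0.0, -0.193, 0.981, -0.0]
wrist_force: [-4.1, -2.0, 15.7]
gripper_width: 0.004
```

```bash
python3 - <<'E'
from rig import r
from h import *
show(r)
E
```

```text
t 51.5 tcp [609.4 315.7  61.2] yaw 112.2 F [-4.1 -2.  15.7] M [-0.4   0.82  0.02] g 0.004 q [ 0.38  0.64  1.46 -0.    1.04 -1.58]
```

play_rows --targets '[[0, [0, 0, 0.3], 0], [0, [0, 0, 1.5], 0], [0, [0, 0, 3], 0], [0, [0, 0, 4], 0], [0, [0, 0, 4], 0]]'

```text
clock: 52.0
ee_pos: [612.2, 317.0, 184.5]
ee_rot: [0.004, -0.193, 0.981, 0.001]
wrist_force: [-0.1, -0.4, -0.4]
gripper_width: 0.007
```

play_rows --targets '[[0, [0, 0, 0], 0], [0, [0, 0, 0], 0], [0, [0, 0, 0], 0]]'

```text
clock: 52.3
ee_pos: [607.9, 315.1, 177.0]
ee_rot: [-0.002, -0.193, 0.981, -0.0]
wrist_force: [-0.1, 0.2, -0.6]
gripper_width: 0.006
```

```bash
python3 - <<'E'
from rig import r
from h import *
show(r)
s=r.get_image("side");crop(s,0,0,512,384,1.5,"pics/s30.png");crop(s,175,120,245,200,9,"pics/s31.png");t=r.get_image("top");crop(t,0,0,512,384,1.5,"pics/t30.png")
E
```

```text
t 52.3 tcp [607.9 315.1 177. ] yaw 112.2 F [-0.1  0.2 -0.6] M [ 0.05  0.   -0.01] g 0.006 q [ 0.38  0.52  1.36 -0.    1.27 -1.58]
```

View pics/s30.png

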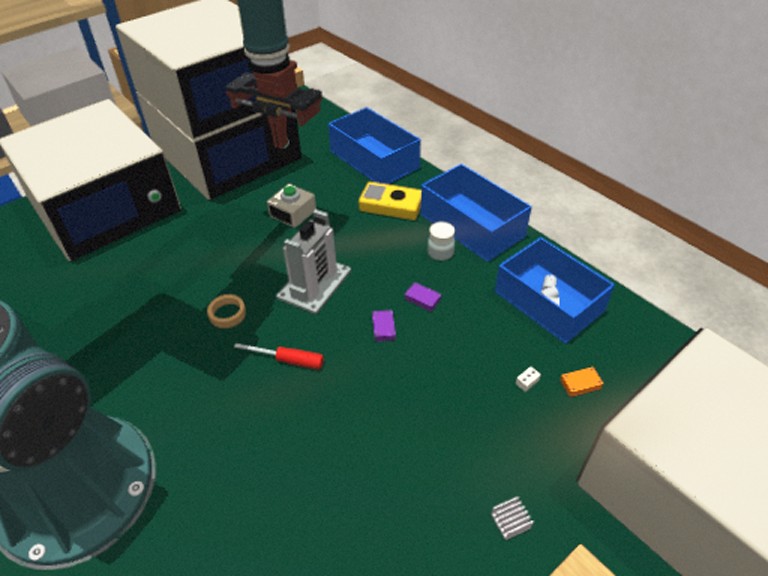

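Magazine loaded, cap on, bystanders where they were, and no white module left on the bench. Handing in.

```bash
python3 - <<'E'
from rig import r
print(r.finish_job())
E
```

```text
the job is handed in; nothing more can be done
None
```

The job is done and handed in at about 52 s on the robot clock, in the order asked.

- **Modules:** All five white-topped modules were pressed in one at a time. After each one, a side-view close-up showed it flat under the catches, with five in the final stack.
- **Cap:** I pressed it down until it stopped hard, with its origin at about 106 mm as specified. The last close-up showed it level, with the far clip over it. The near clip was hidden behind its post, so its snap rests on the height reading only.
- **Start button:** Pressed down to its hard stop. The tip stopped at 61.2 mm with 15.7 N, well above the 5 N needed, and I then lifted clear.
- **Bystanders:** By eye, the last full side view showed every bystander and the orange and purple look-alikes where they started. I saw no sign of a knock.

**Checks that disagreed or failed:**
- **Camera offset:** The two cameras differed by about 3 mm. I settled the offset from the fingertips in the image and by touching the magazine walls.
- **Push forces:** Readings were 1 to 3 N below the spring formula, but the pictures showed the modules latched.
- **Missing pictures:** I reached the picture limit, so I could not view the last close-up or the final top view.

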